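Put the games away after the afternoon session

ROBOT

A 6-joint arm with a two-finger parallel gripper is mounted at the origin on the work surface. World frame = base frame: x ahead of the robot, y to its left, z up, the work surface at z = 0. Lengths are in m, angles in rad, forces in N, time in s.
With the tool pointing down it reaches from about 0.375 to 0.9 m from the base axis. Payload 3.1 kg.
Tool frame: the origin (TCP) lies at the very end of the fingers, on their centre line; the grasp point (between the pads) lies 19 mm behind it (grip_depth is the distance from the TCP to the grasp point, in m); z points along the fingers, y is the line along which they close (so a half turn about z gives the same grasp; the last joint's range is limited). The gripper opens to 85 mm and grips with 20 to 120 N. Pads are 22 mm wide; open, the fingers measure 114 mm over their backs; the gripper's body (76 mm by 85 mm) begins 54 mm behind the grasp point. The pads swing forward as they close: fully open they stand 13 mm farther back than shut.
Start: joints at [0.973, 0.527, 1.433, -0, 1.181, -0.178], TCP at [0.255, 0.571, 0.231] pointing down, gripper open.
Joint ranges: [-3.08, 3.08], [-0.75, 2.2], [0.22, 2.44], [-1.43, 4.57], [0, 2.65], [-2.85, 2.85]. Speed limits (rad/s): [2.79, 2.79, 3.14, 3.14, 3.14, 3.14].

INTERFACE

Orientations are given as a unit quaternion [x, y, z, w].
In Python, from station import * gives the robot as it stands.
- The arm moves only by the tool apply_moves, never from a script. Its argument "plan" is a list of rows, each a list of 7 numbers: the shift along the tool's x, y, z in m, then the turn, a rotation vector about the tool's x, y, z in rad, then the gripper command: -1 is fully open, 1 is shut, values between are in proportion. In form: [[dx, dy, dz, wx, wy, wz, jaw], ...]. A call has 1 to 8 rows; each row shifts and turns the commanded pose from where the row before left it, along the tool's axes as they then stand; what a row does not reach is not made up. A row lasts 1/8 s, in which the tool goes at most 62.5 mm and 10.7 degrees, less where a joint would pass 70% of its speed; a pose out of reach is approached as far as the arm can. A call is refused whole if a number of a shift passes 0.0625 or a number of a turn 0.188, either way. A call with a gripper value outside its range is refused whole. The fingers move at their own pace and stop on an object; "force" is the grip in N (left out, the last holds). Time passes only in rows, so rows that do not move let the fingers close. It gives the time, the measured TCP pose, the force, the opening and the grip force at its end, in the units of the state.
- sense(): the state, without advancing time (a new reading comes with each control period).
- snapshot(name): name is "scene" or "top"; returns the picture (480x640x3 uint8, red, green, blue); there is no depth.
- calibration(name): a dict with "camera_matrix" (3x3 intrinsics, pixels), "k1" (the pictures are not rectified: a ray, as slopes to the right and down, at radius r is drawn at 1 + k1 r^2 times it, then the intrinsics apply), "R" (3x3) and "t" (3): a world point X has camera coordinates R X + t. Camera axes: x right, y down, z forward; pixel columns grow to the right and rows downward; lengths in m; the calibration is good to about 2 mm. A picture is of the moment at which its call begins. calibration takes no time and is no camera call.
- sign_off(): hands the job in; it is judged then, once.
The state is a dict: "t": time; "q": joint angles; "qd": joint speeds; "tau": joint torques, N m; "tcp_pos": TCP position; "tool_rot": TCP orientation; "force": force on the tool from outside, world axes, zero at the start; "ft_torque": the same for the moment, N m; "finger_gap": opening from 0.0 (shut) to 1.0 (fully open); "gripper_force": force on a finger pad.
Only numpy, scipy, OpenCV 4.12 (cv2) and the standard library are available. Lean on these libraries where they do the work, as an engineer would, in place of code of your own. Each camera call takes 0.05 s, during which the arm holds its last target. There are 200 camera calls.

TASK

Put the games on the table away. Press the caddy's flap at its dark thumb mark, opposite the hinges, until it clicks, catch it as it springs up and let it rise gently until it is fully open, lay every playing-card holder in the caddy, then lower the flap without slamming it and press it until it latches shut; every domino goes into the wooden box, whose lid is standing ajar: slide the lid out to load them and then slide it fully home over its end ridge. Leave the glass, the mug and people's other belongings where they are.

Things in the scene. Friction and masses are not known exactly. Their poses are not given: they have to be found in the camera images.
- caddy: white games caddy, fixed, 250 (x) x 230 (y) x 85 mm high; origin: centre of its underside, z up, +y is the hinge side. Compartment under the flap: x -113 to 113, y -62 to 107 mm, floor at z 8, 67 mm deep; a 66 mm high partition at y -64 hides the latch in the strip by the free edge. Walls across x 12 mm, across y 8 mm thick
- flap (a joint): angle of the wooden flap (220 x 204 x 10 mm) let flush into the caddy's top, rad: 0 shut, -0.05 pressed right down (9 to 10 mm at the free edge), 1.6 fully open (just past upright, at its stop, kept there by its spring). Axis along the caddy's x at caddy y 102, z 80 mm (5 mm below the flap's top face); free edge at y -102 mm
- flap_hinge (a point): point on the flap's top face over the middle of the hinge axis, 5 mm from it, between two steel hinges. Once unlatched, a spring drives the flap up with about 2 N at its free edge; it does not stay half-way and, if nothing holds it back all the way, flies open at nearly 4 rad/s
- flap_press (a point): point on the flap's top face, middle of the free edge, 186 mm from the hinge axis, 18 mm from the edge, at a dark 24 mm thumb mark: press here. Moves with the flap. Push-push touch latch: a full press (2 to 6 N) then release unlatches the shut flap; once it has been swung down again, a full press then release latches it. Every full press changes it over
- dbox: wooden domino box, fixed, 240 (x) x 116 (y) x 67 mm high; origin at the centre of its underside, z up. Inside: x -112 to +112, y -50 to +50 mm, floor at z 6 mm, 50 mm deep up to the underside of the lid. Walls 8 mm thick
- lid (a joint): how far the sliding lid is drawn out towards the box's +x, m: 0 fully home, 0.165 fully out (captive). Underside at z 56, top face at z 62 mm; the walls stand 5 mm above it. Its near edge is at box x -112 mm plus this value. Slides with 1 to 2 N; a ridge resists with about 10 N from 0.011 to 0.005, and below 0.005 keeps the lid home
- lid_bar (a point): centre of the upright grip bar on the lid, 14 mm (x) x 60 mm (y) x 22 mm high, 60 mm from the lid's near edge; 73 mm above the table, the bar's top 11 mm above this point. Moves with the lid: box x -52 mm plus the joint value
- domino0_mid (a point): centre of a jumbo wooden domino, 76 (x, long) x 36 (y) x 18 mm (z), pips on both faces, lying flat on the table at first; 30 to 65 g
- domino1_mid (a point): centre of a jumbo wooden domino, 76 (x, long) x 36 (y) x 18 mm (z), pips on both faces, lying flat on the table at first; 30 to 65 g
- domino2_mid (a point): centre of a jumbo wooden domino, 76 (x, long) x 36 (y) x 18 mm (z), pips on both faces, lying flat on the table at first; 30 to 65 g
- holder0_mid (a point): centre (half-way up) of a wooden playing-card holder, a bar 100 (x, long) x 36 (y) x 29 mm (z) with a 10 mm wide groove along its top, 60 to 105 g; stands on the table at first
- holder1_mid (a point): centre (half-way up) of a wooden playing-card holder, a bar 100 (x, long) x 36 (y) x 29 mm (z) with a 10 mm wide groove along its top, 60 to 105 g; stands on the table at first
- tumbler: drinking glass, 64 mm across, 85 mm high, loose, not part of the job; origin at the centre of its underside
- mug: white mug, 80 mm across, 95 mm high, loose, not part of the job; origin at the centre of its underside
- remote: black remote control, 160 x 45 x 18 mm, loose, not part of the job; origin at the centre of its underside
- sweetbox: pink box of sweets, 100 x 75 x 65 mm, loose, not part of the job; origin at the centre of its underside
- speccase: blue spectacle case, 160 x 60 x 35 mm, loose, not part of the job; origin at the centre of its underside
There are look-alikes about, which are no part of the job. What is shaped like the part that bears domino0_mid but orange is not meant.

How it is judged:
On the way:
1. the flap has been let up to fully open (value of joint flap above 1.45 rad), for 0.2 s.
At the end, for the whole second after the job is handed in: every domino present lies wholly inside the wooden box below its lid, every card holder inside the caddy's compartment below its flap, the sliding lid is home (within 3 mm, past the ridge) and the flap is shut and latched (below 0.02 rad) (x of domino0_mid in the frame of dbox between -0.112 and 0.112 m and y of domino0_mid in the frame of dbox between -0.05 and 0.05 m and z of domino0_mid in the frame of dbox between 0.006 and 0.052 m and x of domino1_mid in the frame of dbox between -0.112 and 0.112 m and y of domino1_mid in the frame of dbox between -0.05 and 0.05 m and z of domino1_mid in the frame of dbox between 0.006 and 0.052 m and x of domino2_mid in the frame of dbox between -0.112 and 0.112 m and y of domino2_mid in the frame of dbox between -0.05 and 0.05 m and z of domino2_mid in the frame of dbox between 0.006 and 0.052 m and x of holder0_mid in the frame of caddy between -0.113 and 0.113 m and y of holder0_mid in the frame of caddy between -0.062 and 0.107 m and z of holder0_mid in the frame of caddy between 0.008 and 0.066 m and x of holder1_mid in the frame of caddy between -0.113 and 0.113 m and y of holder1_mid in the frame of caddy between -0.062 and 0.107 m and z of holder1_mid in the frame of caddy between 0.008 and 0.066 m and value of joint lid below 0.003 m and value of joint flap below 0.02 rad); the robot touches nothing.
It fails at once if the flap is flung open: faster than 2 rad/s (value of joint flap above 0.12 rad and velocity of joint flap above 2 rad/s).
It fails at once if the flap is slammed down: faster than 2 rad/s (value of joint flap above 0.12 rad and velocity of joint flap below -2 rad/s).
It fails at once if one of the belongings (glass, mug, remote, sweets, spectacle case) is pushed more than 5 cm from its place (distance of any of tumbler, mug, remote, sweetbox, speccase from where it was at the start of the episode above 0.05 m).
Of domino0, domino1, domino2 only 2 to 3 are there at a start; the rules pass over those that are not, and their reading is None.
Of holder0, holder1 only 1 to 2 are there at a start; the rules pass over those that are not, and their reading is None.
At some moment in a run one of domino0, domino1, domino2, holder0, holder1 may be knocked a few centimetres aside while the robot is not near it.
Once in a run the grip may slacken for a moment while it holds something.
It also fails if it takes over 210 s, if anything falls off the work surface, if the arm or the gripper's body presses on something with over 40 N, if the wrist force passes 120 N, or if a joint passes its speed limit or range.

## Working session

There is one attempt and no reset: what is moved stays moved. The work goes in short steps, Python scripts to look and compute and a tool call to move; the robot and the scene stay as the last step left them, time stands still between calls to the robot, and variables do not carry over. Pictures are saved under pics/ and viewed, at most 14 in all, crops included, and the job is handed in when it is done.

Besides the shell and the picture viewer there is one more tool, called after "Call:" as a command line: name --pt "numbers of a row" for each row, then --argument value for the rest. apply_moves: Moves the arm, as the interface text tells. Its arguments: {"type":"object","properties":{"plan":{"type":"array"},"force":{"type":"number"}},"required":["plan"]}

```bash
ls; mkdir -p pics; cat > h.py <<'E'
import numpy as np, cv2
from station import *
from scipy.spatial.transform import Rotation as Ro
def ray(name,u,v):
    c=calibration(name);K=np.array(c["camera_matrix"]);R=np.array(c["R"]);t=np.array(c["t"])
    d=np.array([(u-K[0,2])/K[0,0],(v-K[1,2])/K[1,1]]);s=d.copy()
    for _ in range(20): s=d/(1+c["k1"]*(s@s))
    return -R.T@t, R.T@np.array([s[0],s[1],1.])
def onz(name,u,v,z):
    o,d=ray(name,u,v); return o+d*(z-o[2])/d[2]
def proj(name,X):
    c=calibration(name);K=np.array(c["camera_matrix"]);p=np.array(c["R"])@np.array(X)+np.array(c["t"])
    s=p[:2]/p[2];s=s*(1+c["k1"]*(s@s));return K[:2,:2]@s+K[:2,2]
def snap(name,f):
    im=snapshot(name);cv2.imwrite("pics/"+f,im[:,:,::-1]);return im
E
python3 - <<'E'
from h import *
for n in("scene","top"):
    snap(n,n+"0.png");c=calibration(n);R=np.array(c["R"]);print(n,-R.T@np.array(c["t"]),R[2],c["camera_matrix"][0][0],c["k1"])
print(sense())
E
```

```text
pics
scene [1.48619999 0.64873581 0.85420582] [-0.68164919 -0.45867516 -0.57006269] 594.025766647173 -0.16015680274776697
top [0.41226007 0.02806242 1.34610453] [ 0.1089562  -0.00686782 -0.99402283] 615.0535159541166 -0.050004631943070095
{'t': 0.1, 'q': array([ 9.72499641e-01,  5.28393611e-01,  1.43376377e+00,  6.48090713e-06,
        1.18140331e+00, -1.78443669e-01]), 'qd': array([-7.65098411e-04, -1.22460425e-03, -1.35553348e-03,  1.75930594e-03,
        3.90637341e-05, -1.25204721e-03]), 'tau': array([-5.70234999e-05, -4.43307924e+01, -1.78584892e+01, -2.20704392e-04,
        3.85477746e-03, -2.53339527e-05]), 'tcp_pos': array([0.25434026, 0.57020903, 0.23042224]), 'tool_rot': array([ 2.08389127e-01,  9.78045502e-01, -9.09600962e-04, -3.75401913e-04]), 'force': array([ 0.2327753 , -0.35743214,  0.35975558]), 'ft_torque': array([-0.04428093,  0.03440467, -0.00048433]), 'gripper_force': 0.0, 'finger_gap': 0.9985924548526469}
```

View pics/top0.png

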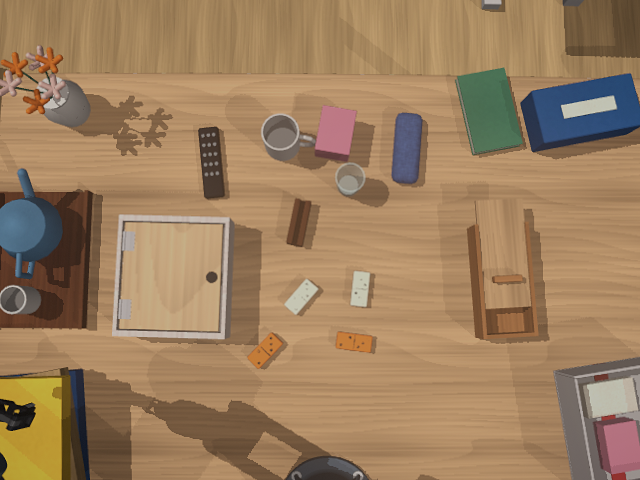

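View pics/scene0.png

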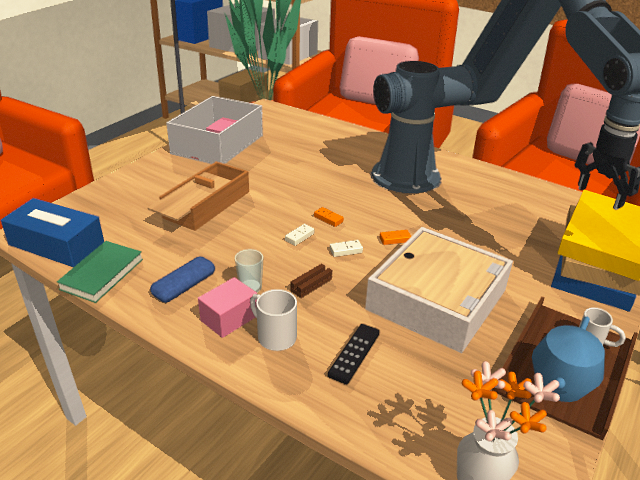

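The top view shows the caddy at (172,277) with its thumb mark at (211,277), one brown holder at (300,222), and white dominoes at (301,296) and (360,289). The domino box is at (505,270) with its lid drawn out towards +x. The scene view agrees: one holder, two white dominoes and two orange decoys.

```bash
cat > m.py <<'E'
from h import *
im=cv2.imread("pics/top0.png");hsv=cv2.cvtColor(im,cv2.COLOR_BGR2HSV)
def blobs(mask,z,roi,amin,lab):
    m=np.zeros_like(mask);x0,y0,x1,y1=roi;m[y0:y1,x0:x1]=mask[y0:y1,x0:x1]
    for c in cv2.findContours(m,0,2)[0]:
        if cv2.contourArea(c)<amin: continue
        b=cv2.boxPoints(cv2.minAreaRect(c));P=np.array([onz("top",*p,z)[:2] for p in b])
        e1,e2=P[1]-P[0],P[2]-P[1];L=e1 if np.linalg.norm(e1)>np.linalg.norm(e2) else e2
        print(lab,"px",b.mean(0).round(1),"c",P.mean(0).round(4),"dims",np.linalg.norm(e1).round(3),np.linalg.norm(e2).round(3),"ang",np.degrees(np.arctan2(L[1],L[0])).round(1))
if __name__=="__main__":
    S,V,H=hsv[...,1],hsv[...,2],hsv[...,0]
    blobs(((S<60)&(V>140)).astype(np.uint8),.018,(270,260,400,330),60,"dom")
    blobs(((V<125)&(S>80)&(H<20)).astype(np.uint8),.029,(275,190,330,255),60,"holder")
    blobs(((S<70)&(V>110)).astype(np.uint8),.085,(100,200,245,350),300,"caddy")
    blobs((V<90).astype(np.uint8),.085,(195,262,225,290),20,"mark")
    for n,r in(("box",(440,180,570,360)),("cad",(95,195,345,355))):
        cv2.imwrite(f"pics/{n}z.png",cv2.resize(im[r[1]:r[3],r[0]:r[2]],None,fx=3,fy=3,interpolation=2))
E
python3 m.py
```

```text
dom px [300.7 296.3] c [0.4399 0.0598] dims 0.075 0.035 ang -40.5
dom px [359.7 288.5] c [ 0.4576 -0.0673] dims 0.075 0.035 ang -6.3
holder px [298.9 222.6] c [0.5985 0.0648] dims 0.102 0.038 ang -11.2
caddy px [170.6 276.3] c [0.4789 0.3262] dims 0.255 0.236 ang -0.1
mark px [211.5 276.5] c [0.4778 0.2416] dims 0.019 0.018 ang -89.6
```

View pics/boxz.png

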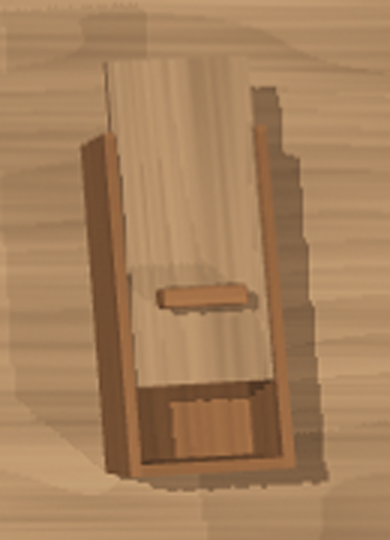

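View pics/cadz.png

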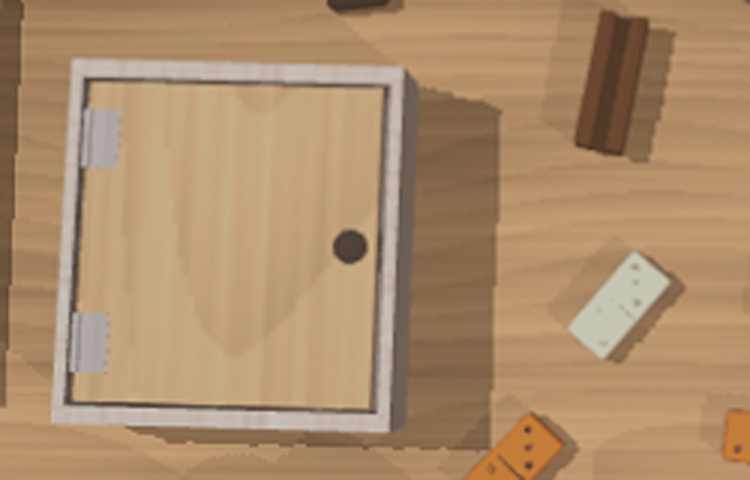

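The box crop puts the rim corners at about (135,475), (293,466), (262,127) and (107,133), with the lid's near edge at y≈384 and the bar at (205,296). The caddy crop puts the top corners at (73,58), (405,68), (391,432) and (52,424), with the mark at (350,246) and the hinges on the left.

```bash
python3 - <<'E'
from h import *
def f(p,o,z): return onz("top",o[0]+p[0]/3-.33,o[1]+p[1]/3-.33,z)[:2].round(4)
o=(440,180)
for n,p,z in(("NL",(128,477),.067),("NR",(295,467),.067),("FR",(265,127),.067),("FL",(106,133),.067),("edgeL",(133,387),.062),("edgeR",(272,381),.062),("bar",(205,296),.084),("barL",(158,299),.084),("barR",(249,292),.084),("inNL",(142,463),.067)): print(n,f(p,o,z))
o=(95,195)
P=[f(p,o,.085) for p in((73,58),(405,68),(391,432),(52,424))]
print(P,np.mean(P,0)); print("mark",f((350,246),o,.085))
for a,b in((0,3),(1,2),(0,1),(3,2)):
    d=P[a]-P[b];print(np.linalg.norm(d).round(4),np.degrees(np.arctan2(d[1],d[0])).round(2))
E
```

```text
NL [ 0.3532 -0.3179]
NR [ 0.3601 -0.435 ]
FR [ 0.5978 -0.4209]
FL [ 0.5926 -0.3075]
edgeL [ 0.415 -0.324]
edgeR [ 0.4194 -0.4222]
bar [ 0.4775 -0.3694]
barL [ 0.4753 -0.3366]
barR [ 0.4803 -0.4002]
inNL [ 0.3628 -0.3279]
[array([0.6063, 0.4377]), array([0.6006, 0.2069]), array([0.3517, 0.2112]), array([0.355 , 0.4422])] [0.4784 0.3245]
mark [0.4774 0.2419]
0.2513 -1.03
0.2489 -0.99
0.2309 88.59
0.231 89.18
```

```bash
cat >> h.py <<'E'
def rows(targets,R=None,p=None):
    """targets: list of (xyz, yaw_of_tool_y_deg or None, jaw, max step mm/row). prints rounded tool-frame rows"""
    s=sense(); p=np.array(s["tcp_pos"]) if p is None else p; R=Ro.from_quat(s["tool_rot"]) if R is None else R
    out=[]
    for xyz,yaw,jaw,st in targets:
        y=R.as_matrix()[:,1]; cur=np.degrees(np.arctan2(y[1],y[0]))
        if yaw is None: G=R
        else:
            if abs((yaw-cur+180)%360-180)>90: yaw+=180
            a=np.radians(yaw); G=Ro.from_matrix(np.array([[-np.sin(a)*-1*-1*-1,np.cos(a),0],[-np.cos(a),np.sin(a),0],[0,0,-1.]]))
        D=np.array(xyz)-p; w=(R.inv()*G).as_rotvec()
        n=max(1,int(np.ceil(np.linalg.norm(D)*1000/st)),int(np.ceil(np.linalg.norm(w)/.18)))
        for i in range(n):
            d=R.inv().apply((np.array(xyz)-p)/(n-i)); w=(R.inv()*G).as_rotvec()/(n-i)
            d=d.round(4); w=w.round(3); w[np.abs(w)<.002]=0
            out.append([*d.tolist(),*w.tolist(),jaw]); p=p+R.apply(d); R=R*Ro.from_rotvec(w)
    for i in range(0,len(out),8): print("[" + ",".join("["+",".join(f"{v:g}" for v in r)+"]" for r in out[i:i+8])+"]")
    print("end",p.round(4)); return R,p
CAD=np.array([.478,.3245,0]);CY=-1.0
BOX=np.array([.476,-.370,0]);BY=3.0
def cad(x,y,z): return CAD+Ro.from_euler('z',CY,degrees=True).apply([x,y,z])
def box(x,y,z): return BOX+Ro.from_euler('z',BY,degrees=True).apply([x,y,z])
E
sed -i 's/-np.sin(a)\*-1\*-1\*-1/np.sin(a)/' h.py
python3 - <<'E'
from h import *
a=np.radians(66); print(np.array([[np.sin(a),np.cos(a),0],[-np.cos(a),np.sin(a),0],[0,0,-1.]]), Ro.from_quat(sense()["tool_rot"]).as_matrix())
rows([(cad(0,-.084,.15),-1,1,60),(cad(0,-.084,.095),-1,1,30)])
E
```

```text
[[ 0.91354546  0.40673664  0.        ]
 [-0.40673664  0.91354546  0.        ]
 [ 0.          0.         -1.        ]] [[-9.13147661e-01  4.07627414e-01 -1.11342221e-03]
 [ 4.07628780e-01  9.13146289e-01 -1.62280291e-03]
 [ 3.55218402e-04 -1.93572161e-03 -9.99998063e-01]]Traceback (most recent call last):
  File "<stdin>", line 3, in <module>
  File "h.py", line 25, in rows
    a=np.radians(yaw); G=Ro.from_matrix(np.array([[np.sin(a),np.cos(a),0],[-np.cos(a),np.sin(a),0],[0,0,-1.]]))
                         ~~~~~~~~~~~~~~^^^^^^^^^^^^^^^^^^^^^^^^^^^^^^^^^^^^^^^^^^^^^^^^^^^^^^^^^^^^^^^^^^^^^^^^
  File "scipy/spatial/transform/_rotation.pyx", line 1143, in scipy.spatial.transform._rotation.Rotation.from_matrix
ValueError: Non-positive determinant (left-handed or null coordinate frame) in rotation matrix 0: [[-0.01745241  0.9998477   0.        ]
 [-0.9998477  -0.01745241  0.        ]
 [ 0.          0.         -1.        ]].
```

```bash
sed -i 's/\[\[np.sin(a),np.cos(a),0\],\[-np.cos(a),np.sin(a),0\]/[[-np.sin(a),np.cos(a),0],[np.cos(a),np.sin(a),0]/' h.py
python3 - <<'E'
from h import *
rows([(cad(0,-.084,.15),-1,1,60),(cad(0,-.084,.095),-1,1,30)])
E
```

```text
[[-0.0482,-0.03,0.0115,0,0,0.167,1],[-0.0525,-0.0216,0.0115,0,0,0.167,1],[-0.0554,-0.0126,0.0115,0,0,0.167,1],[-0.0567,-0.0032,0.0116,0,0,0.167,1],[-0.0564,0.0062,0.0115,0,0,0.167,1],[-0.0546,0.0156,0.0116,0,0,0.167,1],[-0.0514,0.0244,0.0115,0,0.002,0.166,1],[0,0,0.0275,0,0,0,1]]
[[0,0.0001,0.0275,0,0,0,1]]
end [0.4766 0.2405 0.095 ]
```

Call:
apply_moves --pt "-0.048 -0.03 0.0115 0 0 0.167 1" --pt "-0.0525 -0.0215 0.0115 0 0 0.167 1" --pt "-0.0555 -0.0125 0.0115 0 0 0.167 1" --pt "-0.0565 -0.003 0.0115 0 0 0.167 1" --pt "-0.0565 0.006 0.0115 0 0 0.167 1" --pt "-0.0545 0.0155 0.0115 0 0 0.167 1" --pt "-0.0515 0.0245 0.0115 0 0 0.166 1" --pt "0 0 0 0 0 0 1"

```text
t: 1.1
tcp_pos: [0.479, 0.2381, 0.1498]
tool_rot: [0.715, 0.699, -0.001, 0.0]
force: [-0.3, -0.3, 0.2]
finger_gap: -0.002
gripper_force: 0.0
```

```bash
python3 - <<'E'
from h import *
rows([(cad(0,-.084,.095),-1,1,30),(cad(0,-.084,.078),-1,1,5)])
snap("top","p1.png");print(sense())
E
```

```text
[[0.0012,-0.0012,0.0274,0,0,-0.003,1],[0.0012,-0.0013,0.0274,0,0,-0.003,1],[0,0,0.0042,0,0,0,1],[0,0,0.0043,0,0,0,1],[0,0,0.0042,0,0,0,1],[0.0001,0.0001,0.0043,0,0,0,1]]
end [0.4766 0.2406 0.078 ]
{'t': 1.15, 'q': array([2.55833020e-01, 5.22165127e-01, 1.73744099e+00, 2.98382328e-04,
       8.83587930e-01, 2.76068444e-01]), 'qd': array([ 0.05562369, -0.01677505,  0.01245542,  0.01209755,  0.00883868,
       -0.00291341]), 'tau': array([-1.42704472e+00, -3.85464549e+01, -1.31914169e+01, -1.09122950e-01,
       -8.68626055e-02,  2.01015238e-02]), 'tcp_pos': array([0.47754677, 0.23971434, 0.15008686]), 'tool_rot': array([ 7.14290840e-01,  6.99848513e-01, -6.37868292e-04, -4.97515574e-04]), 'force': array([-1.76539555, -0.11401734, -0.06448376]), 'ft_torque': array([-0.01703056,  0.0097853 , -0.02796103]), 'gripper_force': 0.0, 'finger_gap': 0.0024642899997137074}
```

Call:
apply_moves --pt "0 0 0.0275 0 0 0 1" --pt "0 0 0.0275 0 0 0 1" --pt "0 0 0.006 0 0 0 1" --pt "0 0 0.004 0 0 0 1" --pt "0 0 0.003 0 0 0 1" --pt "0 0 0 0 0 0 1"

```text
t: 1.9
tcp_pos: [0.4771, 0.2418, 0.0835]
tool_rot: [0.713, 0.701, 0.001, 0.0]
force: [-0.7, 0.8, 1.2]
finger_gap: -0.002
gripper_force: 0.9
```

Call:
apply_moves --pt "0 0 0.002 0 0 0 1" --pt "0 0 0.002 0 0 0 1" --pt "0 0 0.002 0 0 0 1" --pt "0 0 0.0015 0 0 0 1" --pt "0 0 0 0 0 0 1"

```text
t: 2.52
tcp_pos: [0.4774, 0.2415, 0.0757]
tool_rot: [0.713, 0.701, 0.0, 0.0]
force: [-1.6, 0.9, 5.8]
finger_gap: -0.001
gripper_force: 2.9
```

Call:
apply_moves --pt "0 0 0.0015 0 0 0 1" --pt "0 0 0.001 0 0 0 1" --pt "0 0 0 0 0 0 1"

```text
t: 2.9
tcp_pos: [0.4774, 0.2415, 0.0746]
tool_rot: [0.713, 0.701, 0.001, 0.0]
force: [-2.3, 0.3, 15.2]
finger_gap: 0.001
gripper_force: 7.8
```

```bash
cat > arc.py <<'E'
from h import *
import sys
# TCP path for the flap's press point at angle th: -y tip corner (w behind TCP) on the top face at radius r
def arc(th,r=.186,w=.011):
    k=min(1,max(0,th/.15)); 
    return cad(0,.102-r*np.cos(th)+.005*np.sin(th)+w*k-0*w,.080+r*np.sin(th)+.005*np.cos(th))
E
python3 - <<'E'
from arc import *
s=sense();print(s["tcp_pos"],s["force"])
for th in(-.05,0,.1,.2,.4):print(th,arc(th).round(4))
E
```

```text
[0.47742603 0.24151858 0.07455324] [-2.31194293  0.32937954 15.19486899]
-0.05 [0.4765 0.2405 0.0757]
0 [0.4765 0.2405 0.085 ]
0.1 [0.4767 0.2493 0.1035]
0.2 [0.4768 0.2562 0.1219]
0.4 [0.477  0.2681 0.157 ]
```

```bash
cat > arc.py <<'E'
from h import *
def arc(th):
    r=.195-.02*min(1,max(0,th)/.8); w=.011; c=np.cos(th);s=np.sin(th)
    return cad(0,.103-r*c+.005*s+w,.080+r*s+.005*c)
E
python3 - <<'E'
from arc import *
T=[-.03,-.01,.02,.06,.11]+list(np.arange(.18,1.66,.07))
rows([(arc(t),None,1,62) for t in T])
E
```

```text
[[0.0019,-0.0009,-0.0046,0,0,0,1],[0,0,-0.0039,0,0,0,1],[0.0007,0,-0.0058,0,0,0,1],[0.0015,0.0001,-0.0077,0,0,0,1],[0.0024,-0,-0.0095,0,0,0,1],[0.004,-0,-0.013,0,0,0,1],[0.0049,0,-0.0125,0,0,0,1],[0.0057,0,-0.012,0,0,0,1]]
[[0.0065,0.0001,-0.0115,0,0,0,1],[0.0072,-0,-0.0109,0,0,0,1],[0.0079,0,-0.0102,0,0,0,1],[0.0086,0,-0.0096,0,0,0,1],[0.0091,0,-0.0088,0,0,0,1],[0.0097,0.0001,-0.0081,0,0,0,1],[0.0099,-0,-0.0075,0,0,0,1],[0.0094,-0,-0.0079,0,0,0,1]]
[[0.0099,0,-0.0072,0,0,0,1],[0.0104,0,-0.0064,0,0,0,1],[0.0109,0,-0.0058,0,0,0,1],[0.0112,0,-0.0049,0,0,0,1],[0.0115,0.0001,-0.0042,0,0,0,1],[0.0118,-0,-0.0033,0,0,0,1],[0.012,-0,-0.0026,0,0,0,1],[0.0121,-0,-0.0016,0,0,0,1]]
[[0.0122,-0,-0.0008,0,0,0,1],[0.0123,-0,-0,0,0,0,1],[0.0122,0,0.0009,0,0,0,1]]
end [0.4803 0.4573 0.2541]
```

Call:
apply_moves --pt "0 0 -0.005 0 0 0 1" --pt "0 0 -0.004 0 0 0 1" --pt "0.0005 0 -0.006 0 0 0 1" --pt "0.0015 0 -0.0077 0 0 0 1" --pt "0.0025 0 -0.0095 0 0 0 1" --pt "0.004 0 -0.013 0 0 0 1"

```text
t: 3.65
tcp_pos: [0.4766, 0.2498, 0.1185]
tool_rot: [0.713, 0.701, -0.001, -0.0]
force: [-0.5, -0.9, 1.2]
finger_gap: -0.002
gripper_force: 0.7
```

```bash
python3 - <<'E'
from arc import *
s=sense();print(s["tcp_pos"],s["force"]);im=snap("scene","s2.png");cv2.imwrite("pics/s2c.png",cv2.resize(im[200:400,320:580,::-1],None,fx=2,fy=2))
E
```

```text
[0.4765647  0.24983715 0.11851221] [-0.45696375 -0.93188477  1.1574214 ]
```

View pics/s2c.png

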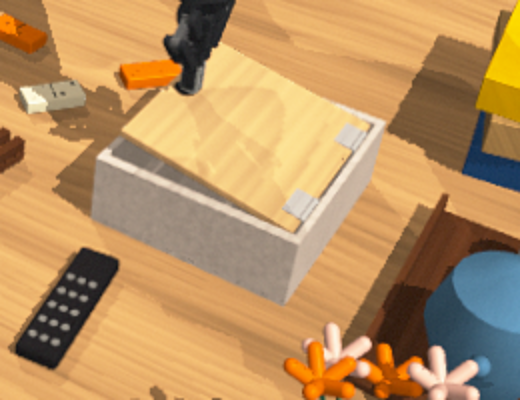

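The flap is unlatched and rising under the fingertip, which sits at about (190,85) in the crop. I'll continue along the arc.

Call:
apply_moves --pt "0.005 0 -0.0125 0 0 0 1" --pt "0.0057 0 -0.012 0 0 0 1" --pt "0.0065 0 -0.0115 0 0 0 1" --pt "0.0072 0 -0.011 0 0 0 1" --pt "0.008 0 -0.0102 0 0 0 1" --pt "0.0086 0 -0.0096 0 0 0 1" --pt "0.0091 0 -0.0088 0 0 0 1" --pt "0.0097 0 -0.0081 0 0 0 1"

```text
t: 4.7
tcp_pos: [0.4781, 0.3104, 0.2022]
tool_rot: [0.713, 0.701, 0.0, -0.0]
force: [0.6, -0.5, 1.5]
finger_gap: -0.001
gripper_force: 0.6
```

```bash
python3 - <<'E'
from arc import *
s=sense();print(s["tcp_pos"],s["force"])
for t in(.7,.75,.8):print(t,arc(t))
rows([(arc(t),None,1,62) for t in np.arange(.82,1.7,.07)])
E
```

```text
[0.47812568 0.31040867 0.20224561] [ 0.60083333 -0.47555985  1.50778205]
0.7 [0.47767646 0.30596442 0.19817285]
0.75 [0.47779839 0.31294979 0.20379728]
0.8 [0.47792431 0.32016377 0.20902085]
[[0.0124,-0.0004,-0.0091,0,0,0,1],[0.0094,0,-0.0078,0,0,0,1],[0.01,0,-0.0071,0,0,0,1],[0.0105,0,-0.0063,0,0,0,1],[0.0109,0.0001,-0.0057,0,0,0,1],[0.0112,-0,-0.0048,0,0,0,1],[0.0116,-0,-0.0041,0,0,0,1],[0.0118,-0,-0.0032,0,0,0,1]]
[[0.012,-0,-0.0024,0,0,0,1],[0.0122,-0,-0.0016,0,0,0,1],[0.0122,-0,-0.0007,0,0,0,1],[0.0123,-0,0.0002,0,0,0,1],[0.0122,-0,0.001,0,0,0,1]]
end [0.4804 0.4591 0.2539]
```

Call:
apply_moves --pt "0.01 0 -0.0075 0 0 0 1" --pt "0.01 0 -0.0072 0 0 0 1" --pt "0.0102 0 -0.0065 0 0 0 1" --pt "0.0105 0 -0.006 0 0 0 1" --pt "0.011 0 -0.0053 0 0 0 1" --pt "0.0112 0 -0.0046 0 0 0 1" --pt "0.0116 0 -0.004 0 0 0 1" --pt "0.0118 0 -0.003 0 0 0 1"

```text
t: 5.7
tcp_pos: [0.4796, 0.3969, 0.246]
tool_rot: [0.713, 0.701, 0.0, -0.0]
force: [0.8, 2.6, 2.3]
finger_gap: -0.001
gripper_force: 0.7
```

Call:
apply_moves --pt "0.012 0 -0.0024 0 0 0 1" --pt "0.012 0 -0.0016 0 0 0 1" --pt "0.012 0 -0.0007 0 0 0 1" --pt "0.012 0 0 0 0 0 1" --pt "0.012 0 0 0 0 0 1" --pt "0.012 0 0 0 0 0 1" --pt "0 0 0 0 0 0 1"

```text
t: 6.58
tcp_pos: [0.4804, 0.4685, 0.2501]
tool_rot: [0.713, 0.701, -0.0, 0.0]
force: [-0.3, 0.1, 0.5]
finger_gap: -0.002
gripper_force: 0.0
```

```bash
python3 - <<'E'
from arc import *
s=sense();print(s["tcp_pos"],s["force"]);im=snap("scene","s3.png");cv2.imwrite("pics/s3c.png",cv2.resize(im[120:400,280:620,::-1],None,fx=2,fy=2))
E
```

```text
[0.48042754 0.46853629 0.25006111] [-0.34476391  0.1414533   0.50845826]
```

View pics/s3c.png

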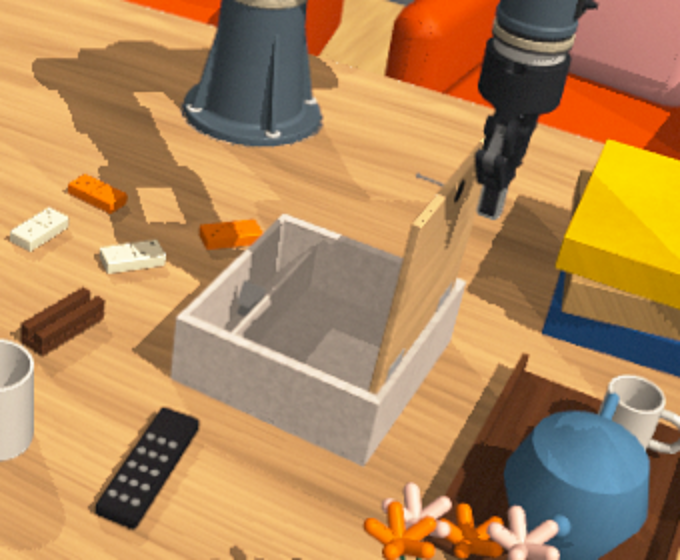

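The flap stands fully open, just past upright, with the finger clear behind it at (490,210) in the crop. The holder and dominoes look undisturbed. Next I'll fetch the holder.

```bash
python3 - <<'E'
from h import *
p=sense()["tcp_pos"]
rows([((p[0],p[1]+.01,.32),None,1,50),((.58,.12,.2),78.8,-1,62),((.5985,.0648,.12),78.8,-1,50)])
E
```

```text
[[0.005,-0.0001,-0.0349,0,0,0,1],[0.0049,-0.0001,-0.035,0,0,0,1],[-0.0445,0.0132,0.015,0,0,-0.174,-1],[-0.0461,0.0053,0.015,0,0,-0.174,-1],[-0.0463,-0.0028,0.0151,0,0,-0.174,-1],[-0.0452,-0.0108,0.015,0,0,-0.174,-1],[-0.0426,-0.0184,0.0151,0,0,-0.174,-1],[-0.0388,-0.0255,0.015,0,0,-0.174,-1]]
[[-0.0338,-0.0319,0.0151,0,0,-0.174,-1],[-0.0277,-0.0373,0.015,0,0,-0.174,-1],[-0.0145,-0.0252,0.04,0,0,0,-1],[-0.0144,-0.0252,0.04,0,0,0,-1]]
end [0.5985 0.0648 0.12  ]
```

Call:
apply_moves --pt "0.005 0 -0.035 0 0 0 1" --pt "0.005 0 -0.035 0 0 0 1" --pt "0 0 0 0 0 0 1" --pt "-0.0445 0.013 0 0 0 -0.174 1" --pt "-0.046 0.0055 0 0 0 -0.174 1" --pt "-0.0465 -0.003 0.015 0 0 -0.174 -1" --pt "-0.045 -0.011 0.0225 0 0 -0.174 -1" --pt "-0.0425 -0.0185 0.0225 0 0 -0.174 -1"

```text
t: 7.62
tcp_pos: [0.5417, 0.2521, 0.2588]
tool_rot: [0.349, 0.937, -0.001, -0.001]
force: [-0.2, -0.5, -0.3]
finger_gap: 0.641
gripper_force: 0.0
```

Call:
apply_moves --pt "-0.039 -0.0255 0.015 0 0 -0.174 -1" --pt "-0.034 -0.032 0.0225 0 0 -0.174 -1" --pt "-0.0275 -0.0375 0.0225 0 0 -0.174 -1" --pt "-0.0145 -0.025 0.04 0 0 0 -1" --pt "-0.0145 -0.025 0.04 0 0 0 -1" --pt "0 0 0 0 0 0 -1"

```text
t: 8.38
tcp_pos: [0.5953, 0.0627, 0.1163]
tool_rot: [0.1, 0.995, -0.0, -0.005]
force: [0.4, -0.3, 0.1]
finger_gap: 1.0
gripper_force: 0.0
```

```bash
python3 - <<'E'
from h import *
snap("scene","s4.png")
rows([((.5985,.0648,.06),78.8,-1,40),((.5985,.0648,.006),78.8,-1,18)])
im=snap("top","t4.png");cv2.imwrite("pics/t4c.png",cv2.resize(im[180:320,230:400,::-1],None,fx=4,fy=4))
E
```

```text
[[-0.0011,0.0006,0.0292,0,-0.003,0,-1],[-0.0009,0.0007,0.0292,0,-0.003,-0.003,-1],[-0,-0,0.018,0,0,0,-1],[-0,-0,0.018,0,0,0,-1],[-0,-0,0.018,0,0,0,-1]]
end [0.5985 0.0648 0.006 ]
```

View pics/s4.png

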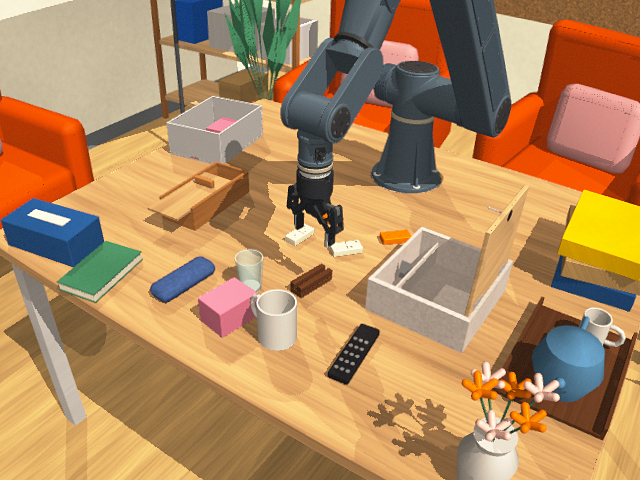

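The open gripper stands above the holder, which is unmoved at (311,280). I'll descend and grip.

Call:
apply_moves --pt "0 0 0.029 0 0 0 -1" --pt "0 0 0.029 0 0 0 -1" --pt "0 0 0.018 0 0 0 -1" --pt "0 0 0.018 0 0 0 -1" --pt "0 0 0.018 0 0 0 -1" --pt "0 0 0 0 0 0 -1" --pt "0 0 0 0 0 0 0.5" --pt "0 0 0 0 0 0 1" --force 60

```text
t: 9.48
tcp_pos: [0.5991, 0.0648, 0.0092]
tool_rot: [0.098, 0.995, 0.0, 0.001]
force: [-0.2, -0.2, -0.1]
finger_gap: 0.603
gripper_force: 0.0
```

Call:
apply_moves --pt "0 0 0 0 0 0 1" --pt "0 0 0 0 0 0 1" --pt "0 0 -0.04 0 0 0 1" --pt "0 0 -0.05 0 0 0 1" --pt "0 0 -0.05 0 0 0 1" --pt "0 0 -0.05 0 0 0 1" --pt "0 0 0 0 0 0 1"

```text
t: 10.35
tcp_pos: [0.6013, 0.0648, 0.2031]
tool_rot: [0.098, 0.995, 0.0, 0.005]
force: [0.2, 0.3, -1.1]
finger_gap: 0.409
gripper_force: 61.8
```

```bash
python3 - <<'E'
from h import *
print(sense()["force"],sense()["tcp_pos"])
T=cad(0,.0,0)
rows([((T[0],T[1],.195),89,1,55),((T[0],T[1],.02),89,1,45)])
E
```

```text
[ 0.18289903  0.27946407 -1.13774208] [0.60130756 0.06477579 0.20312907]
[[0.0286,0.0385,0.0011,0,0.002,-0.03,1],[0.0274,0.0393,0.0012,0,0.002,-0.03,1],[0.0262,0.0401,0.0012,0,0.002,-0.03,1],[0.025,0.0409,0.0013,0,0,-0.029,1],[0.0238,0.0416,0.0013,0,0.002,-0.03,1],[0.0226,0.0422,0.0013,0,0.002,-0.029,1],[0,-0,0.0437,0,0,0,1],[0,-0,0.0438,0,0,0,1]]
[[0,-0,0.0437,0,0,0,1],[0,-0,0.0438,0,0,0,1]]
end [0.478  0.3245 0.02  ]
```

Call:
apply_moves --pt "0.0285 0.0385 0.001 0 0 -0.03 1" --pt "0.0275 0.0395 0.001 0 0 -0.03 1" --pt "0.026 0.04 0.001 0 0 -0.03 1" --pt "0.025 0.041 0.001 0 0 -0.03 1" --pt "0.024 0.0415 0.001 0 0 -0.03 1" --pt "0.0225 0.042 0.001 0 0 -0.03 1" --pt "0 0 0 0 0 0 1" --pt "0 0 0 0 0 0 1"

```text
t: 11.35
tcp_pos: [0.4745, 0.3239, 0.1913]
tool_rot: [0.008, 1.0, -0.001, -0.001]
force: [0.3, 0.2, 0.1]
finger_gap: 0.406
gripper_force: 61.7
```

```bash
python3 - <<'E'
from h import *
s=sense();print(s["force"],s["tcp_pos"],s["finger_gap"],s["gripper_force"])
T=cad(0,.0,0)
rows([((T[0],T[1],.02),89,1,40)])
im=snap("scene","s5.png");cv2.imwrite("pics/s5c.png",cv2.resize(im[120:400,260:580,::-1],None,fx=2,fy=2))
E
```

```text
[0.28336153 0.24847611 0.11008245] [0.47449054 0.32386529 0.1912853 ] 0.406020212651841 61.67534753680229
[[-0.0008,0.0002,0.0343,0,0,0,1],[-0.0008,0.0002,0.0342,0,0,0,1],[-0.0007,0.0002,0.0343,0,0,0,1],[-0.0008,0.0002,0.0342,0,0,0,1],[-0.0007,0.0002,0.0343,-0.002,-0.002,0.002,1]]
end [0.478  0.3245 0.02  ]
```

View pics/s5c.png

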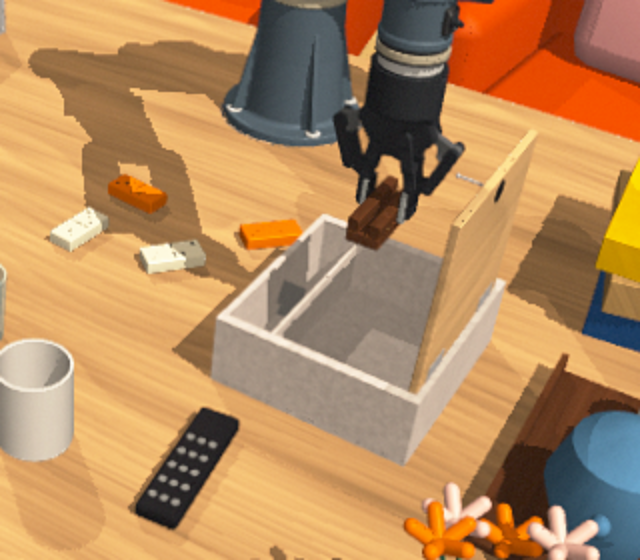

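The holder is held level above the compartment, at (378,212) in the crop. I'll lower and release it.

Call:
apply_moves --pt "-0.0005 0 0.035 0 0 0 1" --pt "-0.0005 0 0.035 0 0 0 1" --pt "-0.0005 0 0.035 0 0 0 1" --pt "-0.0005 0 0.035 0 0 0 1" --pt "-0.0005 0 0.02 0 0 0 1" --pt "0 0 0.01 0 0 0 1" --pt "0 0 0 0 0 0 1"

```text
t: 12.28
tcp_pos: [0.478, 0.3235, 0.022]
tool_rot: [0.009, 1.0, -0.0, -0.0]
force: [0.5, 0.0, -0.8]
finger_gap: 0.407
gripper_force: 61.7
```

Call:
apply_moves --pt "0 0 0 0 0 0 -0.3" --pt "0 0 0 0 0 0 -0.3" --pt "0 0 0 0 0 0 -0.3" --pt "0 0 -0.05 0 0 0 -0.3" --pt "0 0 -0.06 0 0 0 -0.3" --pt "0 0 -0.06 0 0 0 -0.3" --pt "0 0 -0.06 0 0 0 1" --pt "0 0 -0.06 0 0 0 1"

```text
t: 13.28
tcp_pos: [0.4771, 0.3243, 0.315]
tool_rot: [0.008, 1.0, 0.0, 0.0]
force: [1.3, 0.1, -0.5]
finger_gap: 0.23
gripper_force: 0.0
```

```bash
python3 - <<'E'
from arc import *
s=sense();print(s["force"],s["tcp_pos"],s["finger_gap"])
im=snap("scene","s6.png");cv2.imwrite("pics/s6c.png",cv2.resize(im[120:400,260:580,::-1],None,fx=2,fy=2))
X=arc(1.65);print(X)
rows([((X[0],X[1]+.015,.33),-1,1,50),((X[0],X[1]+.015,.25),-1,1,45)])
E
```

```text
[ 1.31665047  0.07740603 -0.46118459] [0.4771163  0.32431736 0.31501885] 0.23039322997084136
[0.48031821 0.45731025 0.25405578]
[[0.0003,0.0162,-0.0005,0,0.002,-0.174,1],[-0.0025,0.016,-0.0005,0,0.002,-0.174,1],[-0.0052,0.0154,-0.0005,0,0.002,-0.174,1],[-0.0078,0.0142,-0.0006,0,0.002,-0.174,1],[-0.0101,0.0127,-0.0006,0,0.002,-0.174,1],[-0.0122,0.0107,-0.0006,-0.002,0,-0.175,1],[-0.0139,0.0085,-0.0006,-0.002,0.002,-0.174,1],[-0.0151,0.0059,-0.0006,0,0.002,-0.175,1]]
[[-0.0159,0.0033,-0.0006,-0.003,0.002,-0.174,1],[-0,-0,0.04,0,0,0,1],[-0,-0.0001,0.04,0,0,0,1]]
end [0.4804 0.4723 0.25  ]
```

View pics/s6c.png

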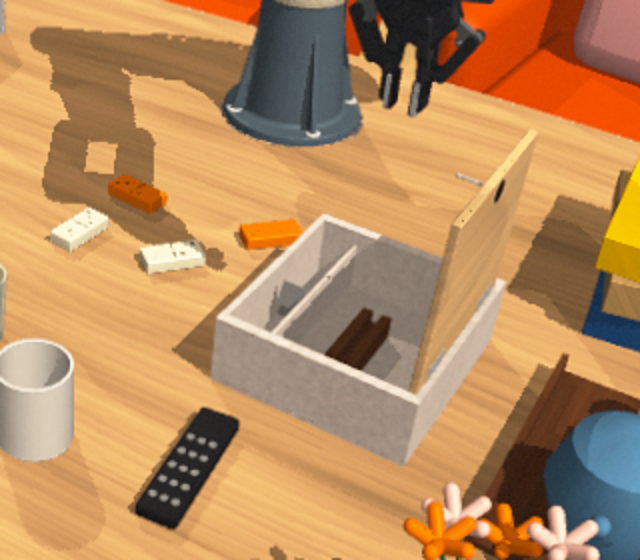

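The holder lies in the compartment at (360,340) in the crop. Now I'll close the flap by going behind it and retracing the arc.

```bash
python3 - <<'E'
from arc import *
rows([((.479,.4,.325),20,1,50),((.4804,.4723,.33),-1,1,50),((.4804,.4723,.25),-1,1,45)])
E
```

```text
[[0.0005,0.0105,-0,0.002,0,0.172,1],[0.0023,0.0103,-0.0001,0.003,0.002,0.172,1],[0.004,0.0097,-0.0001,0.002,0.002,0.173,1],[0.0056,0.0089,-0.0001,0.002,0,0.172,1],[0.0071,0.0078,-0.0001,0.003,0.002,0.173,1],[0.0083,0.0065,-0.0001,0.003,0.002,0.172,1],[0.0093,0.005,-0.0001,0.002,0.002,0.173,1],[0.0225,0.0087,-0.0017,0,0,0.122,1]]
[[0.0234,0.0059,-0.0017,0,0,0.122,1],[0.0239,0.003,-0.0016,0,0,0.122,1],[-0,-0,0.04,0,0,0,1],[-0,-0,0.04,0,0,0,1]]
end [0.4804 0.4723 0.25  ]
```

Call:
apply_moves --pt "0 0.0105 -0.01 0 0 0.172 1" --pt "0.0025 0.0105 0 0 0 0.172 1" --pt "0.004 0.0095 0 0 0 0.172 1" --pt "0.0055 0.009 0 0 0 0.172 1" --pt "0.007 0.008 0 0 0 0.172 1" --pt "0.0085 0.0065 0 0 0 0.172 1" --pt "0.0095 0.005 0 0 0 0.172 1" --pt "0.0225 0.0085 0 0 0 0.122 1"

```text
t: 14.32
tcp_pos: [0.4757, 0.4224, 0.3226]
tool_rot: [0.624, 0.782, -0.0, 0.0]
force: [0.2, 0.9, 0.2]
finger_gap: -0.0
gripper_force: 0.0
```

Call:
apply_moves --pt "0.0235 0.006 0 0 0 0.122 1" --pt "0.024 0.003 0 0 0 0.122 1" --pt "0 0 0 0 0 0 1" --pt "0 0 0.035 0 0 0 1" --pt "0 0 0.035 0 0 0 1" --pt "0 0 0 0 0 0 1"

```text
t: 15.08
tcp_pos: [0.475, 0.4688, 0.2494]
tool_rot: [0.712, 0.702, -0.004, -0.0]
force: [-0.3, -0.5, 0.3]
finger_gap: 0.002
gripper_force: 0.0
```

```bash
python3 - <<'E'
from arc import *
s=sense();print(s["force"],s["tcp_pos"],s["finger_gap"])
T=[1.68]+list(np.arange(1.6,.1,-.075))
rows([(arc(t),-1,1,62) for t in T])
E
```

```text
[-0.25300883 -0.52624968  0.27300198] [0.47501121 0.4687729  0.24935014] 0.0018210629482264035
[[-0.0062,0.0055,-0.0041,-0.006,0.005,0.003,1],[-0.0139,-0,-0.0013,0,0,0,1],[-0.0132,-0,-0.0003,0,0,0,1],[-0.0131,-0,0.0007,0,0,0,1],[-0.013,-0,0.0017,0,0,0,1],[-0.0128,-0,0.0027,0,0,0,1],[-0.0126,-0,0.0036,0,0,0,1],[-0.0124,-0,0.0046,0,0,0,1]]
[[-0.0119,-0,0.0055,0,0,0,1],[-0.0115,-0,0.0063,0,0,0,1],[-0.011,-0,0.0072,0,0,0,1],[-0.0104,-0,0.008,0,0,0,1],[-0.0102,-0,0.0083,0,0,0,1],[-0.0106,-0,0.0083,0,0,0,1],[-0.01,-0,0.0092,0,0,0,1],[-0.0093,-0,0.01,0,0,0,1]]
[[-0.0087,-0,0.0108,0,0,0,1],[-0.0079,-0,0.0115,0,0,0,1],[-0.007,-0,0.0123,0,0,0,1],[-0.0062,-0,0.0128,0,0,0,1],[-0.0052,-0,0.0135,0,0,0,1]]
end [0.4767 0.2516 0.1181]
```

Call:
apply_moves --pt "-0.006 0.001 -0.003 0 0 0 1" --pt "-0.014 0 -0.0013 0 0 0 1" --pt "-0.013 0 0 0 0 0 1" --pt "-0.013 0 0.0007 0 0 0 1" --pt "-0.013 0 0.0017 0 0 0 1" --pt "-0.0128 0 0.0027 0 0 0 1" --pt "-0.0126 0 0.0036 0 0 0 1" --pt "-0.0124 0 0.0046 0 0 0 1"

```text
t: 16.08
tcp_pos: [0.4764, 0.3733, 0.2431]
tool_rot: [0.712, 0.702, -0.0, 0.0]
force: [0.2, 1.5, 1.6]
finger_gap: -0.001
gripper_force: 0.9
```

Call:
apply_moves --pt "-0.012 0 0.0055 0 0 0 1" --pt "-0.0115 0 0.0063 0 0 0 1" --pt "-0.011 0 0.0072 0 0 0 1" --pt "-0.0104 0 0.008 0 0 0 1" --pt "-0.0102 0 0.0083 0 0 0 1" --pt "-0.0106 0 0.0083 0 0 0 1" --pt "-0.01 0 0.0092 0 0 0 1" --pt "-0.0093 0 0.01 0 0 0 1"

```text
t: 17.08
tcp_pos: [0.4752, 0.2887, 0.18]
tool_rot: [0.712, 0.702, 0.0, -0.0]
force: [-0.5, 1.7, 0.5]
finger_gap: -0.003
gripper_force: 0.9
```

```bash
python3 - <<'E'
from arc import *
s=sense();print(s["force"],s["tcp_pos"],s["finger_gap"])
for t in(.4,.45,.5):print(t,arc(t))
T=list(np.arange(.4,.06,-.075))+[.04,.0,-.025,-.05]
rows([(arc(t),-1,1,62) for t in T])
E
```

```text
[-0.53253564  1.74342504  0.45958271] [0.47515414 0.28870319 0.17999836] -0.0029203512880370884
0.4 [0.47704973 0.2700591  0.1566477 ]
0.45 [0.4771399  0.27522518 0.16442715]
0.5 [0.47723625 0.28074498 0.17188307]
[[-0.0186,0.0022,0.0233,0,0,0.002,1],[-0.0071,-0,0.0123,0,0,0,1],[-0.0061,-0,0.0129,0,0,0,1],[-0.0052,-0,0.0134,0,0,0,1],[-0.0042,-0,0.0139,0,0,0,1],[-0.0026,-0,0.0114,0,0,0,1],[-0.0014,-0,0.0078,0,0,0,1],[-0,-0,0.0049,0,0,0,1]]
[[0,-0,0.0048,0,0,0,1]]
end [0.4766 0.2435 0.0753]
```

Call:
apply_moves --pt "-0.0095 0.001 0.011 0 0 0 1" --pt "-0.0085 0.001 0.012 0 0 0 1" --pt "-0.0071 0 0.0123 0 0 0 1" --pt "-0.0061 0 0.0129 0 0 0 1" --pt "-0.0052 0 0.0134 0 0 0 1" --pt "-0.0042 0 0.0135 0 0 0 1" --pt "-0.0026 0 0.009 0 0 0 1" --pt "0 0 0 0 0 0 1"

```text
t: 18.08
tcp_pos: [0.476, 0.2454, 0.0958]
tool_rot: [0.712, 0.702, -0.001, -0.0]
force: [-0.5, -0.8, 1.4]
finger_gap: 0.0
gripper_force: 0.9
```

```bash
python3 - <<'E'
from arc import *
s=sense();print(s["force"],s["tcp_pos"]);rows([(arc(-.05),-1,1,3)])
E
```

```text
[-0.49870597 -0.78961276  1.41697016] [0.47596899 0.24535932 0.09575683]
[[-0.0003,0.0001,0.0029,0,0,0,1],[-0.0003,0.0001,0.0029,0,0,0,1],[-0.0002,0.0001,0.0029,0,0,0,1],[-0.0003,0.0001,0.003,0,0,0,1],[-0.0002,0.0001,0.0029,0,0,0,1],[-0.0003,0.0001,0.003,0,0,0,1],[-0.0002,0.0001,0.0029,-0.002,0,0.003,1]]
end [0.4766 0.2435 0.0753]
```

Call:
apply_moves --pt "-0.001 0 0.004 0 0 0 1" --pt "-0.001 0 0.004 0 0 0 1" --pt "-0.001 0 0.004 0 0 0 1" --pt "-0.001 0 0.003 0 0 0 1" --pt "0 0 0.003 0 0 0 1" --pt "0 0 0.003 0 0 0 1" --pt "0 0 0.0015 0 0 0 1" --pt "0 0 0 0 0 0 1"

```text
t: 19.08
tcp_pos: [0.4769, 0.2421, 0.0753]
tool_rot: [0.712, 0.702, 0.0, 0.0]
force: [-1.8, -0.0, 12.0]
finger_gap: -0.0
gripper_force: 5.6
```

Call:
apply_moves --pt "0 0 -0.004 0 0 0 1" --pt "0 0 -0.004 0 0 0 1" --pt "0 0 -0.004 0 0 0 1" --pt "0 0 -0.004 0 0 0 1" --pt "0 0 -0.004 0 0 0 1" --pt "0 0 0 0 0 0 1" --pt "0 0 0 0 0 0 1"

```text
t: 19.95
tcp_pos: [0.4763, 0.242, 0.094]
tool_rot: [0.712, 0.702, -0.0, -0.0]
force: [-0.5, 0.2, -0.5]
finger_gap: 0.001
gripper_force: 0.0
```

```bash
python3 - <<'E'
from arc import *
im=snap("scene","s7.png");cv2.imwrite("pics/s7c.png",cv2.resize(im[190:370,260:580,::-1],None,fx=2,fy=2))
E
```

```text
(no output)
```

View pics/s7c.png

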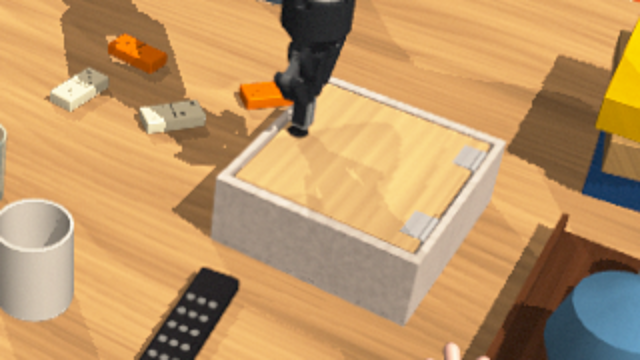

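The flap is flush and latched, with no force on the finger. Now the lid.

```bash
python3 - <<'E'
from h import *
B=box(.001,0,0);p=sense()["tcp_pos"]
rows([((p[0],p[1]-.03,.17),None,1,50),((B[0],B[1],.15),3,-.2,60),((B[0],B[1],.068),3,-.2,41)])
E
```

```text
[[-0.015,0.0002,-0.038,0,0,0,1],[-0.015,0.0002,-0.038,0,0,0,1],[-0.0582,0.0009,0.002,0,0,-0.007,-0.2],[-0.0582,0.0005,0.002,0,0,-0.007,-0.2],[-0.0582,0.0001,0.002,0,0,-0.007,-0.2],[-0.0582,-0.0003,0.002,0,0,-0.007,-0.2],[-0.0582,-0.0007,0.002,0,0,-0.007,-0.2],[-0.0582,-0.0011,0.002,0,0,-0.006,-0.2]]
[[-0.0582,-0.0014,0.002,0,0,-0.007,-0.2],[-0.0581,-0.0018,0.002,0,0,-0.006,-0.2],[-0.0581,-0.0022,0.002,0,0,-0.007,-0.2],[-0.0581,-0.0025,0.0021,0,0,-0.006,-0.2],[-0,-0,0.041,0,0,0,-0.2],[-0,-0,0.041,0,0,0,-0.2]]
end [ 0.477  -0.3699  0.068 ]
```

Call:
apply_moves --pt "-0.015 0 -0.038 0 0 0 1" --pt "-0.015 0 -0.038 0 0 0 1" --pt "-0.058 0.001 0.002 0 0 -0.007 -0.2" --pt "-0.058 0.0005 0.002 0 0 -0.007 -0.2" --pt "-0.058 0 0.002 0 0 -0.007 -0.2" --pt "-0.058 -0.0005 0.002 0 0 -0.007 -0.2" --pt "-0.058 -0.0005 0.002 0 0 -0.007 -0.2" --pt "-0.058 -0.001 0.002 0 0 -0.007 -0.2"

```text
t: 21.0
tcp_pos: [0.4762, -0.1379, 0.158]
tool_rot: [0.697, 0.717, 0.0, 0.0]
force: [1.3, 0.1, 0.3]
finger_gap: 0.601
gripper_force: 0.0
```

Call:
apply_moves --pt "-0.058 -0.0015 0.002 0 0 -0.007 -0.2" --pt "-0.058 -0.002 0.002 0 0 -0.007 -0.2" --pt "-0.058 -0.002 0.002 0 0 -0.007 -0.2" --pt "-0.058 -0.0025 0.002 0 0 -0.007 -0.2" --pt "0 0 0.02 0 0 0 -0.2" --pt "0 0 0 0 0 0 -0.2" --pt "0 0 0 0 0 0 -0.2"

```text
t: 21.88
tcp_pos: [0.477, -0.3673, 0.1302]
tool_rot: [0.687, 0.727, 0.0, -0.0]
force: [0.7, 0.0, 1.1]
finger_gap: 0.598
gripper_force: 0.0
```

```bash
python3 - <<'E'
from h import *
B=box(.001,0,0);print(sense()["tcp_pos"])
rows([((B[0],B[1],.068),3,-.2,41)])
im=snap("scene","s8.png");cv2.imwrite("pics/s8c.png",cv2.resize(im[90:270,120:380,::-1],None,fx=2.5,fy=2.5))
E
```

```text
[ 0.47704055 -0.36733238  0.13018068]
[[-0.0013,-0.0001,0.0311,0,0,0.002,-0.2],[-0.0014,-0.0001,0.0311,0,0,0,-0.2]]
end [ 0.477 -0.37   0.068]
```

View pics/s8c.png

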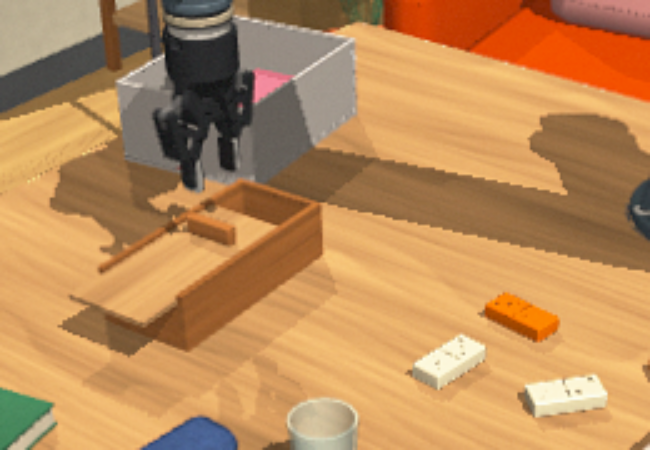

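The open fingers sit over the lid's bar, at (210,228) in the crop. I'll descend, grip and pull it out.

Call:
apply_moves --pt "-0.0013 0 0.031 0 0 0 -0.2" --pt "-0.0013 0 0.031 0 0 0 -0.2" --pt "0 0 0 0 0 0 -0.2" --pt "0 0 0 0 0 0 1" --pt "0 0 0 0 0 0 1" --pt "0 0 0 0 0 0 1" --pt "0 0 0 0 0 0 1" --pt "0 0 0 0 0 0 1" --force 40

```text
t: 22.92
tcp_pos: [0.4783, -0.3713, 0.0699]
tool_rot: [0.687, 0.726, 0.0, 0.002]
force: [0.5, 1.6, 6.8]
finger_gap: 0.155
gripper_force: 42.6
```

Call:
apply_moves --pt "0 0.01 0 0 0 0 1" --pt "0 0.015 0 0 0 0 1" --pt "0 0.02 0 0 0 0 1" --pt "0 0.02 0 0 0 0 1" --pt "0 0.02 0 0 0 0 1" --pt "0 0.02 0 0 0 0 1" --pt "0 0.007 0 0 0 0 1" --pt "0 0 0 0 0 0 1"

```text
t: 23.92
tcp_pos: [0.5907, -0.3649, 0.0699]
tool_rot: [0.687, 0.726, 0.0, 0.002]
force: [0.9, 1.4, 5.5]
finger_gap: 0.153
gripper_force: 42.5
```

Call:
apply_moves --pt "0 0 0 0 0 0 -0.2" --pt "0 0 0 0 0 0 -0.2" --pt "0 0 0 0 0 0 -0.2" --pt "0 0 -0.05 0 0 0 -0.2" --pt "0 0 -0.05 0 0 0 -1" --pt "0 0 0 0 0 0 -1"

```text
t: 24.68
tcp_pos: [0.5916, -0.3669, 0.1735]
tool_rot: [0.687, 0.726, 0.0, 0.005]
force: [0.5, -0.3, -0.3]
finger_gap: 0.989
gripper_force: 0.0
```

```bash
cat > dm.py <<'E'
from m import *
def dom(f):
    im=snapshot("top");cv2.imwrite("pics/"+f,im[:,:,::-1]);hsv=cv2.cvtColor(im,cv2.COLOR_RGB2HSV);S,V=hsv[...,1],hsv[...,2]
    blobs(((S<60)&(V>140)).astype(np.uint8),.018,(260,230,420,340),60,"dom"); return im
E
python3 - <<'E'
from dm import *
im=dom("t9.png");cv2.imwrite("pics/t9c.png",cv2.resize(im[180:380,250:570,::-1],None,fx=2,fy=2))
p=sense()["tcp_pos"];print(p)
rows([((p[0]-.05,p[1]+.06,.17),None,-1,50),((.4576,-.0673,.1),83.7,-1,60),((.4576,-.0673,.003),83.7,-1,25)])
E
```

```text
dom px [300.8 296.3] c [0.44   0.0597] dims 0.075 0.035 ang -40.8
dom px [359.8 287.9] c [ 0.4587 -0.0675] dims 0.074 0.036 ang -6.3
[ 0.59006394 -0.36559415  0.17063127]
[[0.0313,-0.0233,0.0001,0,0,0,-1],[0.0314,-0.0233,0.0001,0,0,0,-1],[0.0303,-0.0087,0.0086,0,0,-0.176,-1],[0.0314,-0.0032,0.0086,0,0,-0.176,-1],[0.0315,0.0023,0.0086,0,0,-0.176,-1],[0.0306,0.0078,0.0086,0,0,-0.176,-1],[0.0287,0.013,0.0086,0,0,-0.175,-1],[0.0261,0.0178,0.0086,0,0.002,-0.176,-1]]
[[0.0225,0.0221,0.0087,0,0,-0.175,-1],[0.0183,0.0256,0.0087,-0.002,0.002,-0.176,-1],[0,0,0.0243,0,0,0,-1],[0,0,0.0242,0,0,0,-1],[0,0,0.0243,0,0,0,-1],[0.0001,0,0.0242,0,0,0,-1]]
end [ 0.4576 -0.0673  0.003 ]
```

View pics/t9c.png

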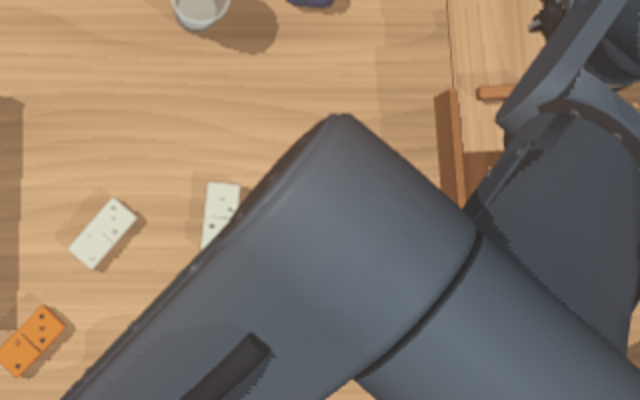

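The crop shows both white dominoes unmoved, at (103,232) and (220,212); the arm covers part of the second. I'll go to the second one.

Call:
apply_moves --pt "0.031 -0.0235 0 0 0 0 -1" --pt "0.0315 -0.0235 0 0 0 0 -1" --pt "0.0305 -0.0085 0.0085 0 0 -0.176 -1" --pt "0.0315 -0.003 0.0085 0 0 -0.176 -1" --pt "0.0315 0.0025 0.0085 0 0 -0.176 -1" --pt "0.0305 0.008 0.0085 0 0 -0.176 -1" --pt "0.0285 0.013 0.0085 0 0 -0.176 -1" --pt "0.026 0.018 0.0085 0 0 -0.176 -1"

```text
t: 25.72
tcp_pos: [0.476, -0.124, 0.1155]
tool_rot: [0.225, 0.974, 0.0, -0.002]
force: [0.1, 0.0, -0.3]
finger_gap: 1.001
gripper_force: 0.0
```

Call:
apply_moves --pt "0.0225 0.022 0.0085 0 0 -0.176 -1" --pt "0.0185 0.0255 0.0085 0 0 -0.176 -1" --pt "0 0 0 0 0 0 -1" --pt "0 0 0 0 0 0 -1"

```text
t: 26.22
tcp_pos: [0.4571, -0.0666, 0.0997]
tool_rot: [0.055, 0.999, -0.0, -0.0]
force: [0.4, -0.1, 0.3]
finger_gap: 1.001
gripper_force: 0.0
```

```bash
python3 - <<'E'
from h import *
print(sense()["tcp_pos"])
rows([((.4578,-.0674,.004),83.7,-1,20)])
im=snap("scene","s10.png");cv2.imwrite("pics/s10c.png",cv2.resize(im[130:290,230:430,::-1],None,fx=3,fy=3))
E
```

```text
[ 0.45709037 -0.06657686  0.09968255]
[[-0.0002,-0.0001,0.0191,0,0,0,-1],[-0.0001,-0.0002,0.0191,0,0,0,-1],[-0.0002,-0.0001,0.0192,0,0,0,-1],[-0.0001,-0.0002,0.0191,0,0,0,-1],[-0.0002,-0.0001,0.0192,0,0,0,-1]]
end [ 0.4578 -0.0674  0.004 ]
```

View pics/s10c.png

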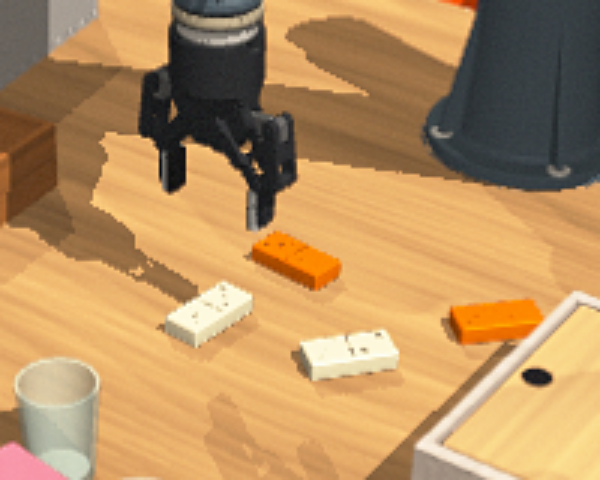

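The gripper straddles the white domino at (210,313) in the crop. I'll descend and grip.

Call:
apply_moves --pt "0 0 0.019 0 0 0 -1" --pt "0 0 0.019 0 0 0 -1" --pt "0 0 0.019 0 0 0 -1" --pt "0 0 0.019 0 0 0 -1" --pt "0 0 0.019 0 0 0 -1" --pt "0 0 0 0 0 0 -1" --pt "0 0 0 0 0 0 1" --pt "0 0 0 0 0 0 1" --force 60

```text
t: 27.28
tcp_pos: [0.4574, -0.0666, 0.0058]
tool_rot: [0.054, 0.999, -0.0, 0.001]
force: [0.3, -0.1, -0.1]
finger_gap: 0.604
gripper_force: 0.0
```

Call:
apply_moves --pt "0 0 0 0 0 0 1" --pt "0 0 0 0 0 0 1" --pt "0 0 -0.04 0 0 0 1" --pt "0 0 -0.05 0 0 0 1" --pt "0 0 -0.05 0 0 0 1" --pt "0 0 -0.02 0 0 0 1" --pt "0 0 0 0 0 0 1"

```text
t: 28.15
tcp_pos: [0.4576, -0.0663, 0.1669]
tool_rot: [0.054, 0.999, -0.001, 0.002]
force: [-0.6, 0.4, -0.5]
finger_gap: 0.401
gripper_force: 60.2
```

```bash
python3 - <<'E'
from h import *
s=sense();print(s["tcp_pos"],s["finger_gap"],s["gripper_force"])
T=box(-.065,0,0)
rows([((T[0],T[1],.16),3,1,55),((T[0],T[1],.016),3,1,36)])
E
```

```text
[ 0.45763847 -0.06633314  0.16691928] 0.40071287518905685 60.15732765197754
[[0.0017,-0.0388,0.0009,0,0,0.176,1],[-0.0052,-0.0385,0.0009,0,0,0.176,1],[-0.0118,-0.037,0.0009,0,0,0.176,1],[-0.0181,-0.0343,0.0009,0,0,0.177,1],[-0.0239,-0.0306,0.0009,0,0,0.176,1],[-0.0288,-0.026,0.0009,0,0,0.177,1],[-0.033,-0.0205,0.0009,0.002,0,0.176,1],[-0.036,-0.0144,0.001,0.002,0.003,0.177,1]]
[[-0,-0,0.0288,0,0,0,1],[-0,-0,0.0288,0,0,0,1],[-0,-0,0.0288,0,0,0,1],[-0,-0,0.0288,0,0,0,1],[-0,-0,0.0288,0,0,0,1]]
end [ 0.4111 -0.3734  0.016 ]
```

```bash
python3 - <<'E'
from h import *
T=box(-.057,0,0)
rows([((T[0],T[1],.16),3,1,55)])
E
```

```text
[[0.0007,-0.0386,0.0009,0,0,0.176,1],[-0.0061,-0.0382,0.0009,0,0,0.176,1],[-0.0127,-0.0365,0.0009,0,0,0.176,1],[-0.0189,-0.0337,0.0009,0,0,0.177,1],[-0.0245,-0.0299,0.0009,0,0,0.176,1],[-0.0293,-0.0251,0.0009,0,0,0.177,1],[-0.0333,-0.0195,0.001,0.002,0,0.176,1],[-0.0363,-0.0134,0.0009,0.002,0.003,0.177,1]]
end [ 0.4191 -0.373   0.16  ]
```

Call:
apply_moves --pt "0.0005 -0.0385 0 0 0 0.176 1" --pt "-0.006 -0.038 0 0 0 0.176 1" --pt "-0.0125 -0.0365 0 0 0 0.176 1" --pt "-0.019 -0.0335 0 0 0 0.176 1" --pt "-0.0245 -0.03 0 0 0 0.176 1" --pt "-0.0295 -0.025 0 0 0 0.176 1" --pt "-0.0335 -0.0195 0 0 0 0.176 1" --pt "-0.0365 -0.0135 0 0 0 0.176 1"

```text
t: 29.15
tcp_pos: [0.4176, -0.3732, 0.1631]
tool_rot: [0.69, 0.724, 0.0, -0.002]
force: [0.5, 0.2, -0.7]
finger_gap: 0.401
gripper_force: 60.1
```

Call:
apply_moves --pt "0 0 0.01 0 0 0 1" --pt "0 0 0.01 0 0 0 1" --pt "0 0 0 0 0 0 1"

```text
t: 29.52
tcp_pos: [0.4177, -0.3704, 0.1432]
tool_rot: [0.687, 0.727, 0.001, -0.003]
force: [1.4, 0.6, -0.3]
finger_gap: 0.404
gripper_force: 60.2
```

```bash
python3 - <<'E'
from h import *
s=sense();print(s["tcp_pos"],s["finger_gap"],s["gripper_force"])
T=box(-.057,0,0)
rows([((T[0],T[1],.06),3,1,40),((T[0],T[1],.02),3,1,14)])
im=snap("scene","s11.png");cv2.imwrite("pics/s11c.png",cv2.resize(im[90:270,120:380,::-1],None,fx=2.5,fy=2.5))
E
```

```text
[ 0.41770507 -0.3703621   0.14315421] 0.4035062218769658 60.15275001525879
[[-0.001,0.0005,0.0277,0,-0.002,0,1],[-0.001,0.0005,0.0277,0,0,0.002,1],[-0.001,0.0005,0.0277,-0.003,-0.003,0.002,1],[0,-0,0.0133,0,0,0,1],[0,-0,0.0134,0,0,0,1],[0.0001,-0,0.0133,0,0,0,1]]
end [ 0.4191 -0.3729  0.02  ]
```

View pics/s11c.png

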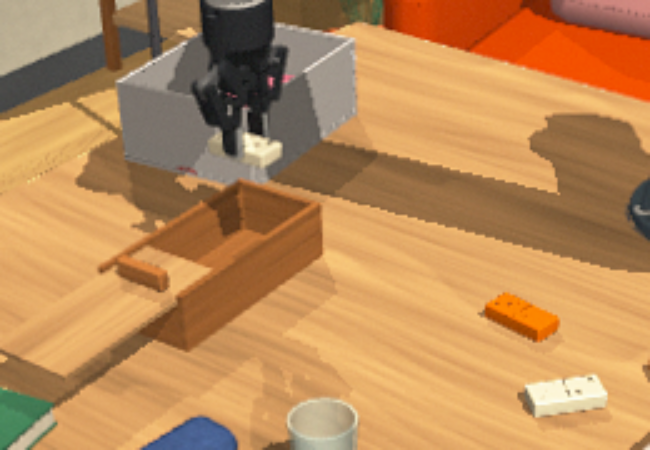

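The lid is drawn right out and the domino is held above the opening, at (250,148) in the crop. I'll lower and release it.

Call:
apply_moves --pt "-0.001 0.0005 0.028 0 0 0 1" --pt "-0.001 0.0005 0.028 0 0 0 1" --pt "-0.001 0 0.028 0 0 0 1" --pt "0 0 0.014 0 0 0 1" --pt "0 0 0.014 0 0 0 1" --pt "0 0 0.009 0 0 0 1" --pt "0 0 0 0 0 0 1"

```text
t: 30.45
tcp_pos: [0.4197, -0.3756, 0.0238]
tool_rot: [0.687, 0.726, 0.0, -0.0]
force: [1.2, -0.5, -0.6]
finger_gap: 0.399
gripper_force: 60.2
```

Call:
apply_moves --pt "0 0 0 0 0 0 -0.05" --pt "0 0 0 0 0 0 -0.05" --pt "0 0 -0.03 0 0 0 -0.05" --pt "0 0 -0.05 0 0 0 -0.05" --pt "0 0 -0.05 0 0 0 -1" --pt "0 0 0 0 0 0 -1"

```text
t: 31.2
tcp_pos: [0.4218, -0.3784, 0.1589]
tool_rot: [0.687, 0.726, -0.001, 0.005]
force: [-0.3, 0.2, -0.6]
finger_gap: 0.921
gripper_force: 0.0
```

```bash
python3 - <<'E'
from dm import *
dom("t12.png"); im=snap("scene","s12.png")
print(sense()["tcp_pos"])
# domino 1, seen in scene vs first picture
for f in("scene0","s12"):
    h=cv2.cvtColor(cv2.imread(f"pics/{f}.png"),cv2.COLOR_BGR2HSV)[225:265,320:375]
    m=((h[...,1]<60)&(h[...,2]>150)).astype(np.uint8);M=cv2.moments(m,True);print(f,M["m00"],M["m10"]/M["m00"]+320,M["m01"]/M["m00"]+225)
rows([((.4399,.0598,.1),49.3,-1,60)])
E
```

```text
dom px [300.8 296.3] c [0.44   0.0596] dims 0.075 0.035 ang -40.8
[ 0.41981437 -0.37585338  0.15492479]
scene0 232.0 345.8318965517241 245.93965517241378
s12 240.0 345.74583333333334 246.05833333333334
[[0.0542,0.0055,0.0068,0,0,-0.101,-1],[0.0534,0.0109,0.0068,0,0,-0.101,-1],[0.052,0.0163,0.0068,0,0,-0.101,-1],[0.0502,0.0214,0.0068,0,0,-0.1,-1],[0.0477,0.0263,0.0068,0,0,-0.101,-1],[0.0449,0.031,0.0068,0,0,-0.1,-1],[0.0415,0.0354,0.0068,0,0,-0.101,-1],[0.0378,0.0394,0.0068,0,0.002,-0.1,-1]]
end [0.4399 0.0598 0.1   ]
```

Call:
apply_moves --pt "0.054 0.0055 0.005 0 0 -0.1 -1" --pt "0.0535 0.011 0.005 0 0 -0.101 -1" --pt "0.052 0.0165 0.007 0 0 -0.101 -1" --pt "0.05 0.0215 0.007 0 0 -0.1 -1" --pt "0.0475 0.0265 0.007 0 0 -0.101 -1" --pt "0.045 0.031 0.007 0 0 -0.1 -1" --pt "0.0415 0.0355 0.007 0 0 -0.101 -1" --pt "0.038 0.0395 0.007 0 0 -0.1 -1"

```text
t: 32.3
tcp_pos: [0.4397, 0.0617, 0.1006]
tool_rot: [0.347, 0.938, -0.0, -0.001]
force: [0.9, 0.5, -0.7]
finger_gap: 0.997
gripper_force: 0.0
```

Call:
apply_moves --pt "0 0 0 0 0 0 -1" --pt "0 0 0 0 0 0 -1"

```text
t: 32.55
tcp_pos: [0.4402, 0.06, 0.1013]
tool_rot: [0.348, 0.937, -0.0, -0.001]
force: [1.0, -0.3, -0.4]
finger_gap: 1.004
gripper_force: 0.0
```

```bash
python3 - <<'E'
from h import *
print(sense()["tcp_pos"])
rows([((.44,.0598,.004),49.3,-1,20)])
snap("scene","s13.png");h=cv2.cvtColor(cv2.imread("pics/s13.png"),cv2.COLOR_BGR2HSV)[225:265,320:375]
m=((h[...,1]<60)&(h[...,2]>120)).astype(np.uint8);M=cv2.moments(m,True);print(M["m00"],M["m10"]/M["m00"]+320,M["m01"]/M["m00"]+225)
E
```

```text
[0.44017837 0.05996548 0.10129257]
[[-0,-0,0.0195,0,0,0,-1],[-0,-0,0.0194,0,0,0,-1],[-0,-0,0.0195,0,0,0,-1],[-0.0001,-0.0001,0.0194,0,0,0,-1],[-0,-0,0.0195,0,-0.002,0,-1]]
end [0.44   0.0598 0.004 ]
255.0 345.8666666666667 246.31372549019608
```

Call:
apply_moves --pt "0 0 0.0195 0 0 0 -1" --pt "0 0 0.0195 0 0 0 -1" --pt "0 0 0.0195 0 0 0 -1" --pt "0 0 0.0195 0 0 0 -1" --pt "0 0 0.0195 0 0 0 -1" --pt "0 0 0 0 0 0 -1" --pt "0 0 0 0 0 0 1" --pt "0 0 0 0 0 0 1" --force 60

```text
t: 33.6
tcp_pos: [0.4414, 0.0595, 0.0053]
tool_rot: [0.349, 0.937, 0.0, 0.001]
force: [0.7, -0.6, -0.2]
finger_gap: 0.605
gripper_force: 0.0
```

Call:
apply_moves --pt "0 0 0 0 0 0 1" --pt "0 0 0 0 0 0 1" --pt "0 0 -0.04 0 0 0 1" --pt "0 0 -0.05 0 0 0 1" --pt "0 0 -0.05 0 0 0 1" --pt "0 0 -0.02 0 0 0 1" --pt "0 0 0 0 0 0 1"

```text
t: 34.48
tcp_pos: [0.4418, 0.0601, 0.1664]
tool_rot: [0.348, 0.937, 0.001, 0.002]
force: [-0.4, 0.7, -0.7]
finger_gap: 0.401
gripper_force: 60.1
```

```bash
python3 - <<'E'
from h import *
s=sense();print(s["tcp_pos"],s["finger_gap"],s["gripper_force"])
T=box(-.008,0,0)
rows([((T[0],T[1],.16),3,1,58)])
E
```

```text
[0.44181414 0.0600814  0.16636201] 0.40128624905298876 60.080552101135254
[[-0.0376,-0.0386,0.0008,0,0,0.101,1],[-0.0413,-0.0346,0.0008,0,0,0.101,1],[-0.0446,-0.0303,0.0009,0,0,0.101,1],[-0.0474,-0.0257,0.0008,0,0,0.101,1],[-0.0498,-0.0207,0.0009,0,0,0.101,1],[-0.0516,-0.0156,0.0008,0.002,0,0.101,1],[-0.0529,-0.0103,0.0009,0,0,0.101,1],[-0.0537,-0.005,0.0009,0.003,0,0.1,1]]
end [ 0.468  -0.3704  0.16  ]
```

Call:
apply_moves --pt "-0.0375 -0.0385 0 0 0 0.101 1" --pt "-0.0415 -0.0345 0 0 0 0.101 1" --pt "-0.0445 -0.0305 0 0 0 0.101 1" --pt "-0.0475 -0.0255 0 0 0 0.101 1" --pt "-0.05 -0.0205 0 0 0 0.101 1" --pt "-0.0515 -0.0155 0 0 0 0.101 1" --pt "-0.053 -0.0105 0 0 0 0.101 1" --pt "-0.0535 -0.005 0 0 0 0.1 1"

```text
t: 35.48
tcp_pos: [0.4663, -0.3712, 0.1624]
tool_rot: [0.69, 0.724, 0.0, -0.002]
force: [1.2, -0.3, -0.5]
finger_gap: 0.399
gripper_force: 60.0
```

Call:
apply_moves --pt "0 0 0.01 0 0 0 1" --pt "0 0 0.01 0 0 0 1" --pt "0 0 0 0 0 0 1"

```text
t: 35.85
tcp_pos: [0.466, -0.3676, 0.1424]
tool_rot: [0.688, 0.726, 0.0, -0.003]
force: [-0.4, 0.6, 0.1]
finger_gap: 0.399
gripper_force: 60.1
```

```bash
python3 - <<'E'
from h import *
s=sense();print(s["tcp_pos"],s["finger_gap"],s["gripper_force"])
T=box(-.008,0,0)
rows([((T[0],T[1],.06),3,1,40),((T[0],T[1],.024),3,1,14)])
im=snap("scene","s14.png");cv2.imwrite("pics/s14c.png",cv2.resize(im[90:270,120:380,::-1],None,fx=2.5,fy=2.5))
E
```

```text
[ 0.46597692 -0.36757334  0.14244021] 0.39944613773025783 60.10026454925537
[[-0.0011,0.0007,0.0275,0,-0.002,0,1],[-0.0011,0.0007,0.0275,-0.002,0,0,1],[-0.001,0.0007,0.0274,0,-0.003,0,1],[-0,0,0.012,0,0,0,1],[-0,0,0.012,0,0,0,1],[-0,0.0001,0.012,0,0,0,1]]
end [ 0.468  -0.3704  0.024 ]
```

View pics/s14c.png

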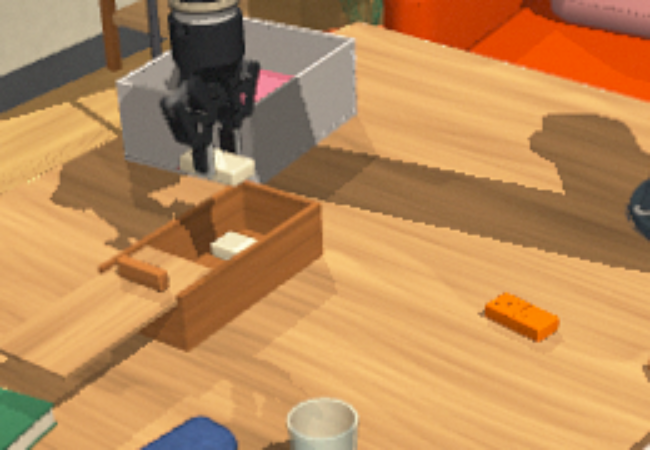

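The first domino lies in the box at (233,245) in the crop, and the second is held above. I'll check where the first one lies before lowering.

```bash
python3 - <<'E'
from h import *
for x in(-.09,-.057,-.03): print(x,(proj("scene",box(x,0,.024))-[120,90])*2.5)
u=onz("scene",233/2.5+120,245/2.5+90,.024);print(Ro.from_euler('z',-BY,degrees=True).apply(u-BOX))
E
```

```text
-0.09 [268.68327376 233.73921819]
-0.057 [250.64066846 245.73493619]
-0.03 [235.5217516  255.80194793]
[-0.04752552 -0.0179342   0.024     ]
```

Call:
apply_moves --pt "-0.001 0.003 0.0275 0 0 0 1" --pt "-0.001 0.003 0.0275 0 0 0 1" --pt "-0.001 0.003 0.0275 0 0 0 1" --pt "0 0 0.014 0 0 0 1" --pt "0 0 0.014 0 0 0 1" --pt "0 0 0.008 0 0 0 1" --pt "0 0 0 0 0 0 1"

```text
t: 36.78
tcp_pos: [0.4762, -0.3727, 0.0259]
tool_rot: [0.688, 0.725, 0.0, -0.0]
force: [-0.3, -0.3, -0.4]
finger_gap: 0.4
gripper_force: 60.1
```

Call:
apply_moves --pt "0 0 0 0 0 0 0" --pt "0 0 0 0 0 0 0" --pt "0 0 -0.03 0 0 0 0" --pt "0 0 -0.05 0 0 0 -0.2" --pt "0 0 -0.05 0 0 0 -0.2" --pt "0 0 0 0 0 0 -0.2"

```text
t: 37.52
tcp_pos: [0.4787, -0.3754, 0.1613]
tool_rot: [0.688, 0.725, -0.0, 0.006]
force: [-0.9, 0.1, -0.4]
finger_gap: 0.604
gripper_force: 0.0
```

```bash
python3 - <<'E'
from h import *
s=sense();print(s["tcp_pos"],s["finger_gap"])
T=box(.1135,0,0)
rows([((T[0],T[1],.13),3,-.2,40),((T[0],T[1],.07),3,-.2,30)])
im=snap("scene","s15.png");cv2.imwrite("pics/s15c.png",cv2.resize(im[90:270,120:380,::-1],None,fx=2.5,fy=2.5))
E
```

```text
[ 0.47866278 -0.37541189  0.1613018 ] 0.6042223152960965
[[0.0019,0.037,0.0107,0.002,0.003,0,-0.2],[0.0019,0.037,0.0106,0.002,0.003,0,-0.2],[0.002,0.037,0.0105,0.003,0.003,0,-0.2],[-0,-0,0.02,0,0,0,-0.2],[-0,-0,0.02,0,0,0,-0.2],[-0.0001,-0,0.02,0,0,0,-0.2]]
end [ 0.5894 -0.3641  0.07  ]
```

View pics/s15c.png

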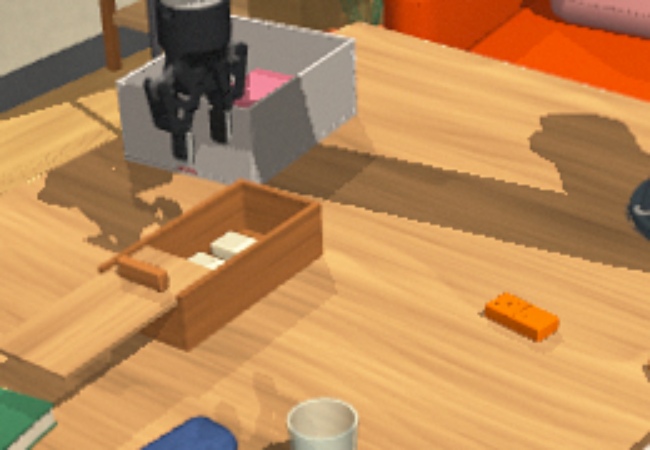

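Both dominoes lie in the box, at (233,245) and (205,261) in the crop. That makes 16 pictures viewed, over the limit of 14, so I'll view no more and check the rest numerically. Now the lid.

Call:
apply_moves --pt "0.001 0.037 0.0085 0 0 0 -0.2" --pt "0.001 0.037 0.0085 0 0 0 -0.2" --pt "0.001 0.037 0.0085 0 0 0 -0.2" --pt "0 0 0 0 0 0 -0.2" --pt "0 0 0.022 0 0 0 -0.2" --pt "0 0 0.022 0 0 0 -0.2" --pt "0 0 0.022 0 0 0 -0.2" --pt "0 0 0 0 0 0 -0.2"

```text
t: 38.58
tcp_pos: [0.584, -0.3626, 0.0617]
tool_rot: [0.689, 0.725, -0.0, -0.004]
force: [0.4, -0.5, -0.0]
finger_gap: 0.602
gripper_force: 0.0
```

Call:
apply_moves --pt "0 0 0 0 0 0 -0.2" --pt "0 0 0 0 0 0 1" --pt "0 0 0 0 0 0 1" --pt "0 0 0 0 0 0 1" --pt "0 0 0 0 0 0 1" --pt "0 0 0 0 0 0 1" --force 50

```text
t: 39.33
tcp_pos: [0.5877, -0.3646, 0.0659]
tool_rot: [0.688, 0.725, 0.0, 0.001]
force: [0.5, 1.4, 5.2]
finger_gap: 0.152
gripper_force: 52.8
```

Call:
apply_moves --pt "0 -0.01 0 0 0 0 1" --pt "0 -0.02 0 0 0 0 1" --pt "0 -0.022 0 0 0 0 1" --pt "0 -0.022 0 0 0 0 1" --pt "0 -0.022 0 0 0 0 1" --pt "0 -0.022 0 0 0 0 1" --pt "0 -0.02 0 0 0 0 1" --pt "0 0 0 0 0 0 1"

```text
t: 40.33
tcp_pos: [0.4481, -0.3725, 0.0658]
tool_rot: [0.689, 0.725, -0.001, 0.001]
force: [-0.4, -0.7, 7.0]
finger_gap: 0.151
gripper_force: 53.0
```

Call:
apply_moves --pt "0 -0.01 0 0 0 0 1" --pt "0 -0.008 0 0 0 0 1" --pt "0 -0.006 0 0 0 0 1" --pt "0 -0.004 0 0 0 0 1" --pt "0 0 0 0 0 0 1"

```text
t: 40.95
tcp_pos: [0.4259, -0.3739, 0.0659]
tool_rot: [0.689, 0.725, 0.002, 0.005]
force: [12.6, 3.3, 3.0]
finger_gap: 0.153
gripper_force: 52.6
```

Call:
apply_moves --pt "0 -0.003 0 0 0 0 1" --pt "0 -0.003 0 0 0 0 1" --pt "0 0 0 0 0 0 1"

```text
t: 41.32
tcp_pos: [0.4256, -0.3741, 0.0659]
tool_rot: [0.69, 0.724, 0.004, 0.009]
force: [32.5, 9.4, -3.3]
finger_gap: 0.15
gripper_force: 52.6
```

Call:
apply_moves --pt "0 0.005 0 0 0 0 1" --pt "0 0 0 0 0 0 -0.2" --pt "0 0 0 0 0 0 -0.2" --pt "0 0 0 0 0 0 -0.2" --pt "0 0 -0.04 0 0 0 -0.2" --pt "0 0 -0.06 0 0 0 -0.2" --pt "0.06 0 -0.06 0 0 0 -0.2" --pt "0.06 0 0 0 0 0 -0.2"

```text
t: 42.32
tcp_pos: [0.4164, -0.2711, 0.2123]
tool_rot: [0.69, 0.724, -0.0, 0.005]
force: [0.4, 1.2, -0.5]
finger_gap: 0.597
gripper_force: 0.0
```

Call:
apply_moves --pt "0.06 0.02 0 0 0 0 -0.2" --pt "0.06 0.02 0 0 0 0 -0.2" --pt "0.06 0.02 0 0 0 0 -0.2" --pt "0.03 0 0 0 0 0 -0.2" --pt "0 0 0 0 0 0 -0.2"

```text
t: 42.95
tcp_pos: [0.462, -0.0562, 0.2086]
tool_rot: [0.687, 0.726, -0.0, -0.001]
force: [-0.2, -0.2, -0.0]
finger_gap: 0.601
gripper_force: 0.0
```

```bash
python3 - <<'E'
from h import *
print(sense()["tcp_pos"],sense()["force"])
a=cv2.imread("pics/top0.png");b=snap("top","t16.png")[:,:,::-1]
s=snap("scene","s16.png")
# bar: compare template from first picture
x,y=508,278
t=a[y-6:y+10,x-20:x+20]
r=cv2.matchTemplate(np.ascontiguousarray(b[230:345,465:550]),t,cv2.TM_CCOEFF_NORMED);_,m,_,l=cv2.minMaxLoc(r)
c=np.array(l)+[465+20,230+6];print("bar match",m,c,"was",(x,y))
d=onz("top",*map(float,c),.084)-onz("top",x,y,.084);print("bar shift",d[:2],"expected -0.053")
h=cv2.cvtColor(np.ascontiguousarray(b),cv2.COLOR_BGR2HSV);w=((h[...,1]<60)&(h[...,2]>140)).astype(np.uint8)
print("white near box",w[200:345,470:545].sum(),"white domino area",w[240:330,260:400].sum())
# caddy unchanged
d=cv2.absdiff(a,np.ascontiguousarray(b)).max(2); print("caddy diff",(d[215:338,113:232]>40).mean())
for n,(x0,y0,x1,y1) in dict(remote=(195,120,228,202),mug=(258,110,315,163),sweet=(313,102,360,163),tumb=(332,160,368,197),spec=(388,108,426,188)).items(): print(n,(d[y0:y1,x0:x1]>40).mean().round(3))
E
```

```text
[ 0.46202678 -0.05622633  0.20855682] [-0.17263095 -0.15542688 -0.01249791]
bar match 0.5832343697547913 [510 304] was (508, 278)
bar shift [-0.05348514 -0.00280151] expected -0.053
white near box 0 white domino area 1
caddy diff 0.0
remote 0.0
mug 0.0
sweet 0.0
tumb 0.0
spec 0.0
```

```bash
python3 -c "
from station import *
print(sign_off())"
```

```text
the job is handed in; nothing more can be done
None
```

The job is handed in; I wasn't shown a verdict. The one holder is in the caddy with the flap latched, both white dominoes are in the box with the lid pushed hard home, and the belongings did not move; I viewed 16 pictures, two over the limit of 14.

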